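Load mounted specimens into a tester's spring magazine

TASK

Get the specimen magazine ready: lift the blue dust cap off it and park the cap on the sloped rest. Set each resin-mounted specimen, flat, into a cup of its own, and only then push each filled cup down into the magazine against the spring until both latches snap over its rim; never load an empty cup, a spare one stays out. When all are loaded, put the dust cap back on the magazine, and do not disturb the petri dish or the stopper.

Things in the scene. Friction and masses are not known exactly. Their poses are not given: they have to be found in the camera images.
- magazine: Grey spring-fed magazine fixed to the bench, base 114 x 84 mm, 112 mm high. Origin: underside of its base on the axis of the well; z up. Four upright steel rods guide a 50 mm cup. Latches on its x+ and x- sides; its y+ and y- sides are open above 44 mm, a gap about 40 mm wide between the rods on each: fingers holding a cup across the magazine's y axis can go down with it. Three cups fit, one upon another.
- magazine_mouth (a point): Centre of the magazine's mouth, level with the tips of the four rods, 112 mm above the bench; axes as magazine. From 96 mm up to the tips the rods flare outward by 6 mm to catch a cup; below that they leave it about 1 mm of play.
- latch_line (a point): On the well's axis at the flat undersides of the two sprung latches, 80 mm above the bench. Their sloped noses begin 13 mm higher and reach 4 mm over a cup's rim. A cup snaps in once its top is below this line (underside below 62 mm; press 2 to 4 mm further), which takes 5 to 12 N. Let go, it rises until its rim meets the latches. The next cup pushes it down in the same way. Cups cannot be lifted out.
- follower (a joint): Orange sprung follower plate (47 mm wide) in the magazine's well: metres pressed down from its top position (0 = plate top 80 mm above the underside of the base; about 0.018 more for each cup loaded, at most 0.060).
- dust_cap: Blue round dust cap: flat disc 80 mm diameter, 6 mm thick at the edge, with an upright round knob 18 mm diameter in the middle reaching from 11 to 30 mm above its underside. Origin: centre of its underside, z up along the knob. Loose, 60 g. It starts lying on the four rod tips of the magazine (underside 112 mm above the bench) and must lie there again at the end.
- rest: Aluminium rest fixed to the bench: a plate 92 x 90 mm sloping 20 degrees (0.35 rad), its low edge toward its own -x, with a 8 mm high ledge along the low edge. Origin: on the bench below the plate's centre; z vertical.
- rest_face (a point): Centre of the upper, sloped face of the rest, 30 mm above the bench. A cap that touches the ledge has its centre about 2 mm down the slope from here. (Its axes are those of rest, z vertical.)
- cup_1: Aluminium specimen cup, round, outside 50 mm diameter, 18 mm high; open recess in its top 34 mm across and 14 mm deep (floor 4 mm thick). Origin: centre of its underside, z up. Loose, about 45 g. There are always three cups, so one may be spare.
- cup_2: Aluminium specimen cup, round, outside 50 mm diameter, 18 mm high; open recess in its top 34 mm across and 14 mm deep (floor 4 mm thick). Origin: centre of its underside, z up. Loose, about 45 g. There are always three cups, so one may be spare.
- cup_3: Aluminium specimen cup, round, outside 50 mm diameter, 18 mm high; open recess in its top 34 mm across and 14 mm deep (floor 4 mm thick). Origin: centre of its underside, z up. Loose, about 45 g. There are always three cups, so one may be spare.
- mount_1: Resin-mounted specimen: a amber yellow disc, 30 mm diameter, 13 mm high, with a small metal section showing in its top face. Origin: centre of its underside, z up. Loose, about 25 g. May be absent (None): two or three of the three are there.
- mount_2: Resin-mounted specimen: a red disc, 30 mm diameter, 13 mm high, with a small metal section showing in its top face. Origin: centre of its underside, z up. Loose, about 25 g. May be absent (None): two or three of the three are there.
- mount_3: Resin-mounted specimen: a green disc, 30 mm diameter, 13 mm high, with a small metal section showing in its top face. Origin: centre of its underside, z up. Loose, about 25 g. May be absent (None): two or three of the three are there.
- petri_dish: Clear petri dish with lid, 61 mm diameter, 14 mm high, origin at the centre of its underside: leave it alone.
- stopper: Red rubber stopper, 23 mm diameter, 22 mm high, origin at the centre of its underside: leave it alone.
Things that resemble listed ones, but are neither listed nor needed, are in the scene too. What is shaped like the cup_3 but turquoise is not meant.

How it is judged:
By the outcome, as a careful person would: the job done as asked, in the order asked, and still so for the second after the job is handed in, with the robot touching nothing.
Of mount_1, mount_2, mount_3 only 2 to 3 are there at a start; the rules pass over those that are not, and their reading is None.
At some moment in a run one of cup_1, cup_2, cup_3, mount_1, mount_2, mount_3 may be knocked a few centimetres aside while the robot is not near it.
It also fails if it takes over 210 s, if anything falls off the work surface, if the arm or the gripper's body presses on something with over 40 N, if the wrist force passes 120 N, or if a joint passes its speed limit or range.

ROBOT

A 6-joint arm with a two-finger parallel gripper is mounted at the origin on a cart in front of the work surface, level with it; the furniture and walls round the work are solid. World frame = base frame: x ahead of the robot, y to its left, z up, the work surface at z = 0. Lengths are in mm, angles in rad, forces in N, time in s.
With the tool pointing down it reaches from about 400 to 925 mm from the base axis. Payload 12.5 kg.
Tool frame: the origin (TCP) lies midway between the tips of the shut fingers; the grasp point (between the pads) lies 19 mm behind it (env.pinch_z is the distance from the TCP to the grasp point, in mm); z points along the fingers, x is the direction in which the jaws open and shut, and the axes are right-handed (so a half turn about z gives the same grasp; the last joint's range is limited). The gripper opens to 95 mm and grips with 3 to 60 N. Pads are 20 mm wide; open, the fingers measure 119 mm over their backs; the gripper's body (75 mm by 180 mm) begins 59 mm behind the grasp point.
Start: joints at [-1.287, 0.491, 1.559, -0, 1.092, -0.106], TCP at [237.526, -578.125, 214.661] pointing down, gripper open.
Joint ranges: [-3.1, 3.1], [-0.84, 2.19], [0.05, 2.79], [-1.13, 4.28], [0.06, 2.93], [-2.69, 2.69]. Speed limits (rad/s): [2.22, 2.22, 2.79, 3.14, 3.14, 3.14].

INTERFACE

Orientations are given as a unit quaternion [w, x, y, z].
In Python, from rig import env gives the robot as it stands.
- The arm moves only by the tool step_arm, never from a script. Its arguments are lists of equal length, an entry for each row: "dp": the shift along the tool's x, y, z in m, a list of three; "turn": the turn about the tool's z in rad; "fingers": the finger opening in m, from 0 to 0.0951. A call has exactly 10 rows; each row is the pose to reach, as a shift and turn from the pose measured when the call began, along the tool's axes at that moment; what a row does not reach only later rows make up. A row lasts 1/10 s, in which the tool goes at most 50 mm and 8.59 degrees, less where a joint would pass 70% of its speed; a pose out of reach is approached as far as the arm can. A call with a gripper value outside its range is refused whole. The fingers move at their own pace and stop on an object; the grip force is fixed at half the most. Time passes only in rows, so rows that repeat a pose let the fingers close, or fill a call up. It gives the time, the measured TCP pose, the force and the opening at its end, in the units of the state.
- env.get_state(): the state, without advancing time (a new reading comes with each control period).
- env.grab_frame(name): name is "scene" or "top" or "wrist"; returns the picture (384x512x3 uint8, red, green, blue); there is no depth.
- env.get_calibration(name): a dict with "K" (3x3 intrinsics, pixels), "xyz" and "attitude" of the camera in the world; the wrist camera has in their place "tool_from_camera" (4x4, takes a point from camera to tool coordinates, whose origin is the TCP and whose axes are the tool frame's). Camera axes: x right, y down, z forward; pixel columns grow to the right and rows downward; lengths in mm; the calibration is good to about 2 mm. A picture is of the moment at which its call begins: read the wrist's pose just before it. get_calibration takes no time and is no camera call.
- env.hand_in(): hands the job in, once; it reports no verdict.
The state is a dict: "time_s": time; "joint_positions": joint angles; "joint_velocities": joint speeds; "effort": joint torques, N m; "eef_pos": TCP position; "orientation": TCP orientation; "wrist_force": force on the tool from outside, world axes, zero at the start; "torque": the same for the moment, N m; "width": opening from 0.0 (shut) to 1.0 (fully open).
Only numpy, scipy, OpenCV 4.12 (cv2) and the standard library are available. Lean on these libraries where they do the work, as an engineer would, in place of code of your own. Each camera call takes 0.05 s, during which the arm holds its last target.

## Working session

There is one attempt and no reset: what is moved stays moved. The work goes in short steps, Python scripts to look and compute and a tool call to move; the robot and the scene stay as the last step left them, time stands still between calls to the robot, and variables do not carry over. Pictures are saved under pics/ and viewed, and the job is handed in when it is done.

Besides the shell and the picture viewer there is one more tool, called after "Request:" by a JSON object that holds its "method" and its "body", one argument or row to a line. step_arm: Moves the arm, as the interface text tells. Its arguments: {"type":"object","properties":{"dp":{"type":"array"},"turn":{"type":"array"},"fingers":{"type":"array"}},"required":["dp","turn","fingers"]}

```bash
ls; mkdir -p pics; python3 - <<'E'
from rig import env
import cv2, numpy as np
print(env.get_state())
for n in ("scene","top","wrist"):
    im=env.grab_frame(n); cv2.imwrite(f"pics/{n}0.png",im[:,:,::-1]); print(n,env.get_calibration(n))
print(env.pinch_z)
E
```

```text
pics
{'time_s': 0.0, 'joint_positions': array([-1.28660623e+00,  4.91546607e-01,  1.55947867e+00, -8.19248746e-06,
        1.09173146e+00, -1.05611932e-01]), 'joint_velocities': array([-0.00015582, -0.00055485, -0.00093592,  0.00119752,  0.00182649,
        0.00083584]), 'effort': array([ 2.39918532e-03, -6.12644148e+01, -2.58175617e+01,  6.92441245e-02,
        4.82554967e-02, -1.19432270e-04]), 'eef_pos': array([ 237.44016899, -577.85192893,  214.05974501]), 'orientation': array([-3.70437753e-04,  8.30664893e-01, -5.56772393e-01, -4.48955505e-04]), 'wrist_force': array([-0.05588443,  0.63957651, -0.52935779]), 'torque': array([-0.04036417,  0.01842184,  0.0347534 ]), 'width': 1.0015143459048579}
scene {'K': array([[475.53012179,   0.        , 252.72906134],
       [  0.        , 475.53012179, 193.91223162],
       [  0.        ,   0.        ,   1.        ]]), 'xyz': array([-518.76078543,  658.88077065,  745.52808464]), 'attitude': array([ 0.23936384, -0.39782421,  0.75771684, -0.45859136])}
top {'K': array([[376.6580786 ,   0.        , 261.19096041],
       [  0.        , 376.6580786 , 194.7706356 ],
       [  0.        ,   0.        ,   1.        ]]), 'xyz': array([ 379.77235027,  -53.22618521, 1079.39965908]), 'attitude': array([ 0.06264846, -0.7044689 ,  0.70519958, -0.04992287])}
wrist {'K': array([[268.75859582,   0.        , 255.33921392],
       [  0.        , 268.75859582, 193.09424375],
       [  0.        ,   0.        ,   1.        ]]), 'tool_from_camera': array([[ 9.99999815e-01, -4.68444510e-04,  3.88727660e-04,
        -6.55054706e-01],
       [ 3.38479433e-04,  9.58668046e-01,  2.84526736e-01,
        -8.09748483e+01],
       [-5.05945774e-04, -2.84526551e-01,  9.58668027e-01,
        -1.70320854e+02],
       [ 0.00000000e+00,  0.00000000e+00,  0.00000000e+00,
         1.00000000e+00]])}
18.8
```

View pics/scene0.png

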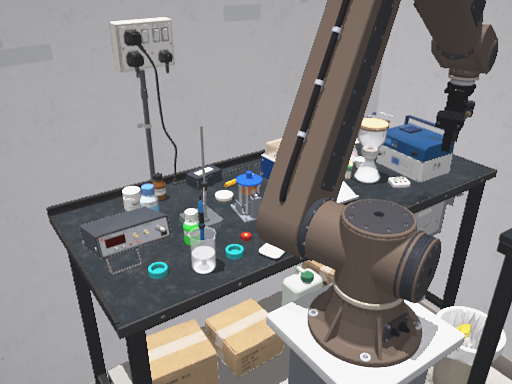

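View pics/top0.png

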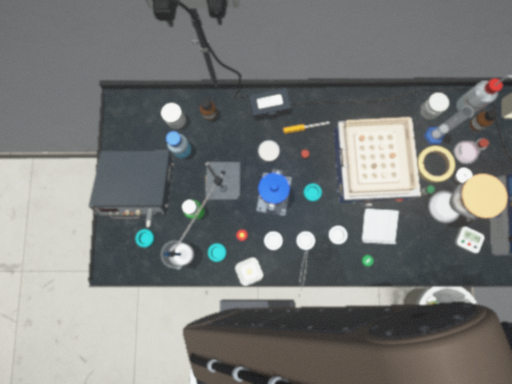

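View pics/wrist0.png

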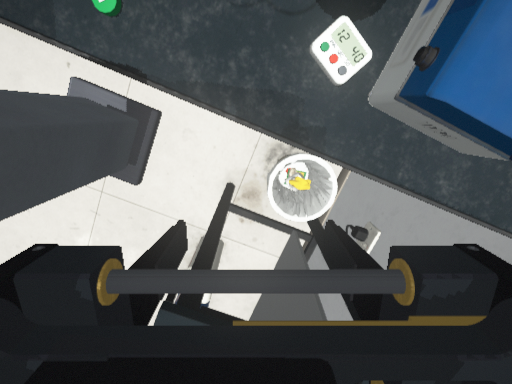

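```bash
python3 - <<'E'
import cv2
im=cv2.imread("pics/top0.png")
cv2.imwrite("pics/topA.png",cv2.resize(im[130:290,130:330],None,fx=4,fy=3.75,interpolation=cv2.INTER_CUBIC))
cv2.imwrite("pics/topB.png",cv2.resize(im[90:290,320:512],None,fx=3,fy=3,interpolation=cv2.INTER_CUBIC))
im=cv2.imread("pics/scene0.png")
cv2.imwrite("pics/scA.png",cv2.resize(im[150:290,130:310],None,fx=4,fy=4,interpolation=cv2.INTER_CUBIC))
E
```

```text
(no output)
```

View pics/topA.png

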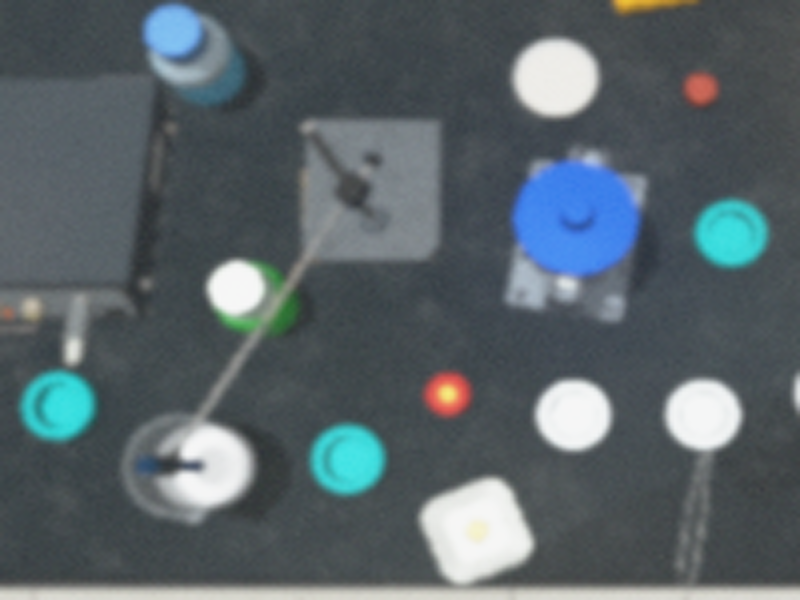

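View pics/topB.png

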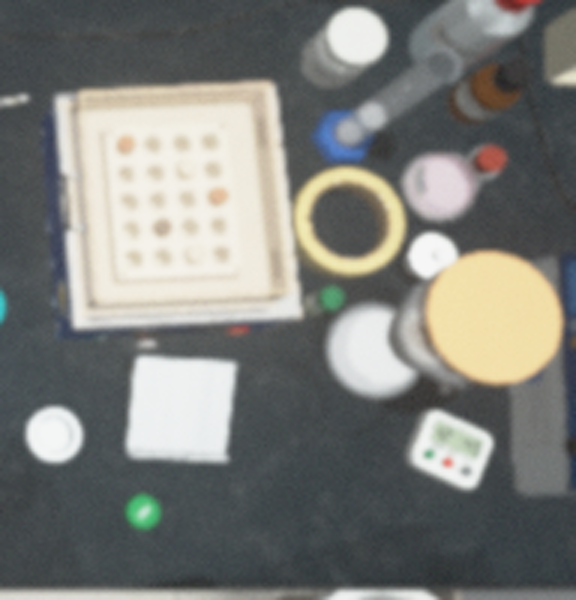

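View pics/scA.png

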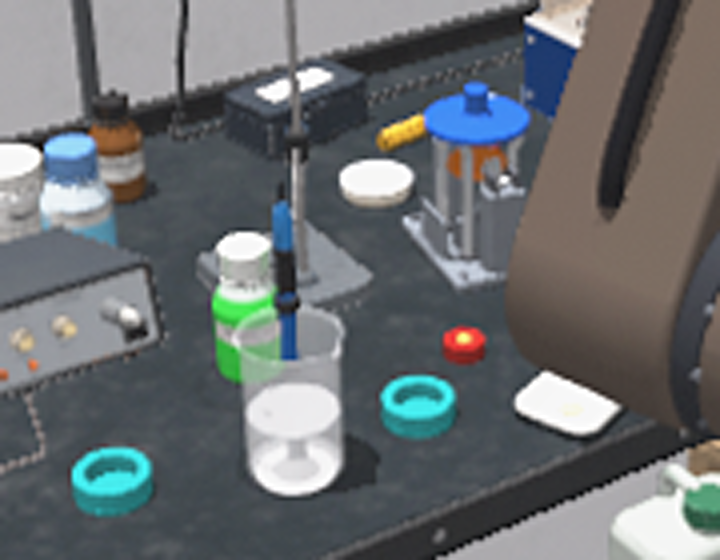

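```bash
cat > h.py <<'E'
from rig import env
import cv2, numpy as np, time
from scipy.spatial.transform import Rotation as R
def q2R(q): return R.from_quat([q[1],q[2],q[3],q[0]]).as_matrix()
def cam(n):
    c=env.get_calibration(n)
    if n!='wrist': return c['K'],q2R(c['attitude']),c['xyz']
    s=env.get_state(); T=c['tool_from_camera']; Rt=q2R(s['orientation'])
    return c['K'],Rt@T[:3,:3],Rt@T[:3,3]+s['eef_pos']
def ray(c,u,v):
    K,Rc,p=c; d=Rc@np.linalg.inv(K)@np.array([u,v,1.]); return p,d
def onz(c,u,v,z):
    p,d=ray(c,u,v); return p+d*(z-p[2])/d[2]
def proj(c,X):
    K,Rc,p=c; x=K@(Rc.T@(np.array(X)-p)); return x[:2]/x[2]
def tri(c1,a,c2,b):
    p,d=ray(c1,*a); q,e=ray(c2,*b); d/=np.linalg.norm(d);e/=np.linalg.norm(e)
    A=np.stack([d,-e],1); t=np.linalg.lstsq(A,q-p,rcond=None)[0]
    return (p+d*t[0]+q+e*t[1])/2, np.linalg.norm(p+d*t[0]-q-e*t[1])
def shot(n,name,box=None,f=1):
    c=cam(n); im=env.grab_frame(n)[:,:,::-1].copy(); cv2.imwrite(f'pics/{name}_raw.png',im)
    if box: im=im[box[1]:box[3],box[0]:box[2]]
    cv2.imwrite(f'pics/{name}.png',cv2.resize(im,None,fx=f,fy=f,interpolation=cv2.INTER_CUBIC)); 
    return c,cv2.imread(f'pics/{name}_raw.png')
def blobs(im,lo,hi,amin=30):
    hsv=cv2.cvtColor(im,cv2.COLOR_BGR2HSV); m=cv2.inRange(hsv,np.array(lo),np.array(hi))
    n,l,s,ce=cv2.connectedComponentsWithStats(m)
    out=[]
    for i in range(1,n):
        if s[i,4]>=amin:
            cs,_=cv2.findContours((l==i).astype(np.uint8),cv2.RETR_EXTERNAL,cv2.CHAIN_APPROX_NONE)
            (x,y),r=cv2.minEnclosingCircle(cs[0]); out.append((ce[i].round(1),s[i].tolist(),(round(x,1),round(y,1),round(r,1))))
    return out
def tool_delta(target):
    "shift in tool axes (m) to bring TCP to world target mm; prints yaw of tool x axis"
    s=env.get_state(); Rt=q2R(s['orientation']); d=Rt.T@(np.array(target)-s['eef_pos'])/1000
    return d.round(4), np.degrees(np.arctan2(Rt[1,0],Rt[0,0])).round(2)
def st():
    s=env.get_state(); Rt=q2R(s['orientation'])
    print('t',round(s['time_s'],2),'tcp',s['eef_pos'].round(1),'yawx',np.degrees(np.arctan2(Rt[1,0],Rt[0,0])).round(2),'F',s['wrist_force'].round(1),'w',round(s['width']*95.1,1),'j',s['joint_positions'].round(2), 'zax',Rt[:,2].round(3))
E
python3 - <<'E'
from h import *
im=cv2.imread('pics/top0.png'); c=cam('top')
st()
for nm,lo,hi,z in (('cap',(105,150,80),(130,255,255),118),('red',(0,110,80),(8,255,255),13),('green',(60,80,60),(85,255,200),13),('turq',(85,120,100),(95,255,255),18),('white',(0,0,185),(180,45,255),18)):
    for ce,s,(x,y,r) in blobs(im[80:290],lo,hi,25):
        print(nm,x,y+80,r,s[4],onz(c,x,y+80,z).round(0))
E
```

```text
t 0.15 tcp [ 237.5 -577.9  214.2] yawx -67.67 F [ 0.3 -0.5 -0.6] w 94.9 j [-1.29  0.49  1.56  0.    1.09 -0.11] zax [-0.     0.001 -1.   ]
cap 273.6 187.9 15.7 717 [552. -68. 118.]
red 494.0 86.5 8.7 171 [ 875. -726.   13.]
red 483.0 142.5 4.7 59 [ 703. -678.   13.]
red 304.5 153.5 3.8 50 [ 673. -160.   13.]
red 241.5 234.5 5.7 72 [438.  22.  13.]
green 430.4 188.7 3.7 44 [ 568. -517.   13.]
green 200.7 213.1 6.1 48 [499. 139.  13.]
green 189.0 215.0 5.1 32 [493. 172.  13.]
green 367.2 260.3 6.4 106 [ 366. -328.   13.]
turq 312.1 191.9 9.4 279 [ 558. -179.   18.]
turq 144.2 237.8 9.7 295 [428. 296.  18.]
turq 216.4 252.0 9.7 293 [389.  91.  18.]
white 479.5 89.5 5.1 44 [ 864. -679.   18.]
white 438.4 101.7 9.8 285 [ 827. -556.   18.]
white 269.5 101.0 12.5 240 [833. -59.  18.]
white 487.5 98.0 3.6 35 [ 837. -700.   18.]
white 170.6 112.0 9.8 299 [800. 235.  18.]
white 379.5 158.5 53.9 5565 [ 655. -375.   18.]
white 443.3 128.0 3.3 33 [ 746. -564.   18.]
white 268.5 150.1 10.0 318 [682. -55.  18.]
white 465.9 151.4 10.5 304 [ 675. -623.   18.]
white 195.0 224.0 205.5 12527 [467. 153.  18.]
white 464.0 175.0 8.0 177 [ 606. -612.   18.]
white 444.5 206.5 14.9 519 [ 516. -550.   18.]
white 460.5 202.0 8.7 70 [ 528. -596.   18.]
white 188.9 206.8 7.2 155 [516. 172.  18.]
white 262.0 205.0 5.4 44 [521. -36.  18.]
white 380.0 225.5 22.3 1090 [ 462. -367.   18.]
white 337.5 234.6 9.2 262 [ 437. -248.   18.]
white 470.0 239.5 14.0 438 [ 423. -613.   18.]
white 272.9 240.1 9.1 259 [422. -67.  18.]
white 305.2 240.2 9.2 261 [ 422. -157.   18.]
white 180.9 253.8 10.8 303 [384. 190.  18.]
white 249.2 271.4 14.2 526 [336.  -1.  18.]
white 446.5 289.0 17.5 89 [ 289. -538.   18.]
```

```bash
python3 - <<'E'
from h import *
print(tool_delta([450,-200,330]))
E
```

```text
(array([-0.2689, -0.3402, -0.1155]), np.float64(-67.67))
```

Request:
{"method": "step_arm", "body": {
  "dp": [
    [-0.027, -0.034, -0.0115],
    [-0.054, -0.068, -0.023],
    [-0.081, -0.102, -0.035],
    [-0.108, -0.136, -0.046],
    [-0.135, -0.17, -0.058],
    [-0.162, -0.204, -0.069],
    [-0.19, -0.238, -0.081],
    [-0.22, -0.272, -0.092],
    [-0.245, -0.306, -0.104],
    [-0.27, -0.34, -0.115]
  ],
  "turn": [0.04, 0.08, 0.12, 0.16, 0.2, 0.24, 0.28, 0.32, 0.36, 0.39],
  "fingers": [0.095, 0.095, 0.095, 0.095, 0.095, 0.095, 0.095, 0.095, 0.095, 0.095]
}}

```text
time_s: 1.15
eef_pos: [449.9, -197.4, 330.1]
orientation: [0.0, -0.706, 0.708, 0.0]
wrist_force: [1.1, -1.4, 0.0]
width: 1.0
```

```bash
python3 - <<'E'
from h import *
st()
shot('wrist','w1',None,1.5); shot('scene','s1',(130,150,512,290),2)
st()
E
```

```text
t 1.15 tcp [ 449.9 -197.4  330.1] yawx -90.1 F [ 1.1 -1.4  0. ] w 95.1 j [-0.55  0.19  1.7   0.    1.25  1.02] zax [ 0.     0.001 -1.   ]
t 1.25 tcp [ 451.3 -195.8  330.8] yawx -89.82 F [-0.8 -0.3 -0.3] w 95.0 j [-0.54  0.19  1.7   0.    1.25  1.02] zax [ 0.002  0.    -1.   ]
```

View pics/w1.png

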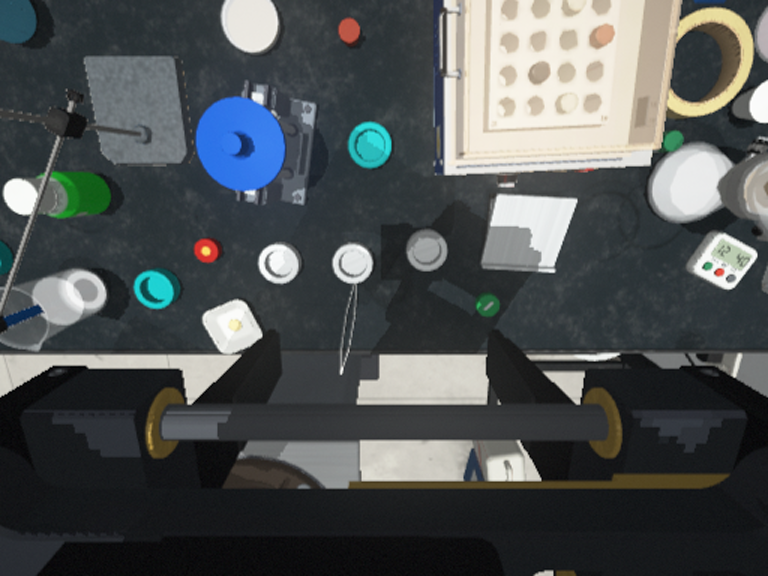

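View pics/s1.png

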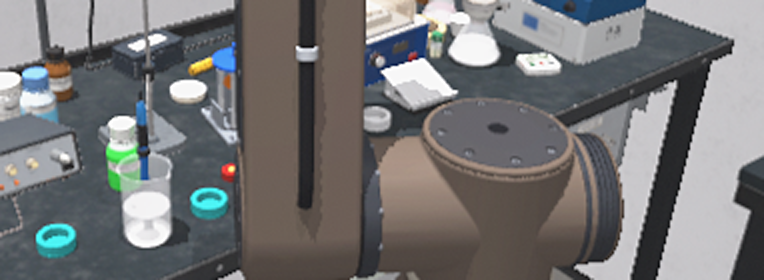

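```bash
python3 - <<'E'
import cv2
im=cv2.imread("pics/w1_raw.png")
cv2.imwrite("pics/w1a.png",cv2.resize(im[40:240,120:345],None,fx=3.5,fy=2.9,interpolation=cv2.INTER_CUBIC))
cv2.imwrite("pics/w1b.png",cv2.resize(im[70:220,310:512],None,fx=3.9,fy=3.9,interpolation=cv2.INTER_CUBIC))
E
```

```text
(no output)
```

View pics/w1a.png

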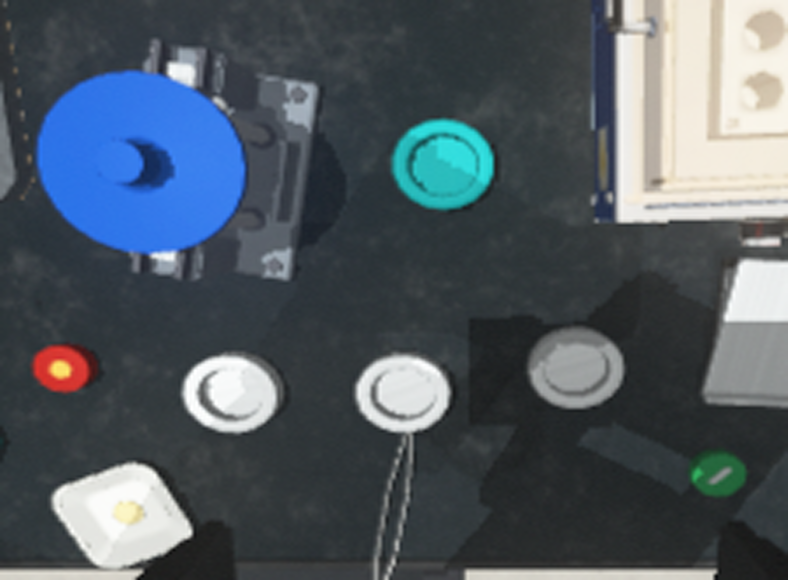

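View pics/w1b.png

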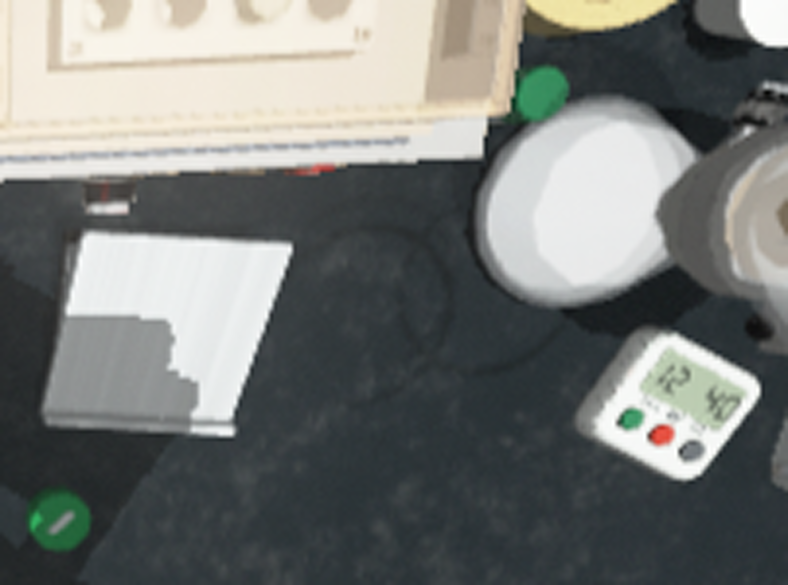

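```bash
python3 - <<'E'
from h import *
c,im=shot('wrist','w2'); st()
ct=cam('top'); it=cv2.imread('pics/top0.png')
for nm,lo,hi,z in (('cap',(105,150,80),(130,255,255),118),('red',(0,110,80),(8,255,255),13),('green',(60,80,40),(85,255,255),13)):
    for ce,s,(x,y,r) in blobs(im[:240],lo,hi,60):
        print(nm,x,y,r,s,onz(c,x,y,z).round(1),onz(c,*ce,z).round(1))
# ellipse fits cups
g=cv2.cvtColor(im,cv2.COLOR_BGR2GRAY)
for (x,y) in ((186,175),(235,175),(284,167)):
    sub=g[y-22:y+22,x-22:x+22]; _,m=cv2.threshold(sub,0,255,cv2.THRESH_OTSU)
    cs,_=cv2.findContours(m,cv2.RETR_EXTERNAL,cv2.CHAIN_APPROX_NONE); k=max(cs,key=cv2.contourArea)
    e=cv2.fitEllipse(cv2.convexHull(k)); print(e, onz(c,e[0][0]+x-22,e[0][1]+y-22,16).round(1))
def yawline(a,b,z,c=ct):
    A,B=onz(c,*a,z),onz(c,*b,z); d=B-A; return np.degrees(np.arctan2(d[1],d[0])).round(1),np.linalg.norm(d).round(1),A.round(1),B.round(1)
f=lambda u,v:(130+u/4,130+v/3.75)
print(yawline(f(624,318),f(645,177),8)); print(yawline(f(507,303),f(624,318),8)); 
cv2.imwrite("pics/w2a.png",cv2.resize(im[40:150,120:222],None,fx=6,fy=5.4,interpolation=cv2.INTER_CUBIC))
cv2.imwrite("pics/w2b.png",cv2.resize(im[110:200,300:400],None,fx=6,fy=6,interpolation=cv2.INTER_CUBIC))
cv2.imwrite("pics/t2a.png",cv2.resize(it[165:225,245:305],None,fx=10,fy=10,interpolation=cv2.INTER_CUBIC))
cv2.imwrite("pics/t2b.png",cv2.resize(it[195:255,350:410],None,fx=10,fy=10,interpolation=cv2.INTER_CUBIC))
E
```

```text
t 1.3 tcp [ 450.2 -197.4  329.9] yawx -89.8 F [ 1.   0.  -0.1] w 94.8 j [-0.55  0.19  1.7   0.    1.25  1.02] zax [ 0.001  0.    -1.   ]
cap 474.0 0.0 12.0 [462, 0, 25, 5, 110] [ 666.5 -462.9  118. ] [ 664.5 -462.8  118. ]
cap 161.5 96.5 32.6 [132, 65, 60, 64, 2954] [553.8 -68.7 118. ] [553.8 -68.7 118. ]
red 234.0 21.2 8.3 [227, 13, 15, 17, 194] [ 673.4 -160.5   13. ] [ 673.1 -160.5   13. ]
red 138.1 167.3 8.4 [130, 159, 17, 17, 182] [436.8  20.7  13. ] [437.   20.5  13. ]
green 446.5 96.0 9.6 [439, 89, 17, 15, 179] [ 562.  -522.2   13. ] [ 562.2 -524.7   13. ]
green 52.0 131.5 23.0 [32, 114, 44, 32, 899] [500.8 165.6  13. ] [505.7 157.4  13. ]
green 325.0 204.0 8.6 [317, 196, 17, 17, 210] [ 366.4 -328.9   13. ] [ 366.6 -328.7   13. ]
((21.973310470581055, 23.14837646484375), (25.52536964416504, 27.273845672607422), 130.32827758789062) [421.1 -67.1  16. ]
((22.366647720336914, 23.171815872192383), (26.180889129638672, 26.590896606445312), 157.08847045898438) [ 421.3 -158.3   16. ]
((22.909772872924805, 22.913450241088867), (26.81028938293457, 27.109737396240234), 24.704307556152344) [ 437.  -249.4   16. ]
(np.float64(-8.5), np.float64(110.6), array([ 493.9, -104.7,    8. ]), array([ 603.4, -121. ,    8. ]))
(np.float64(-97.9), np.float64(84.3), array([505.6, -21.2,   8. ]), array([ 493.9, -104.7,    8. ]))
```

View pics/w2a.png

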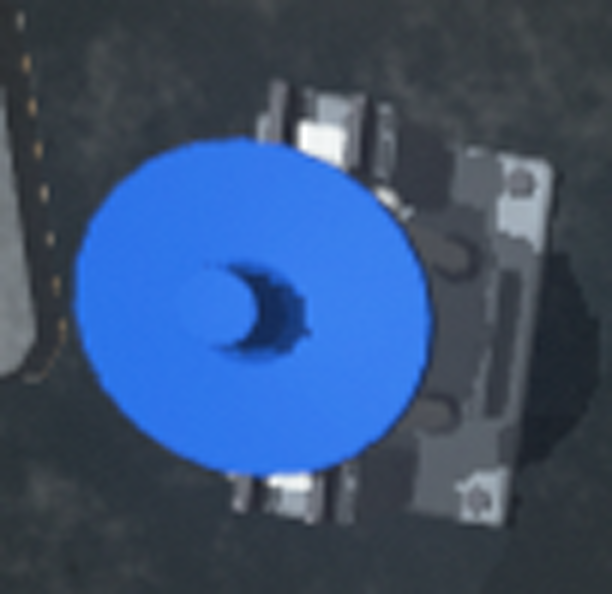

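View pics/w2b.png

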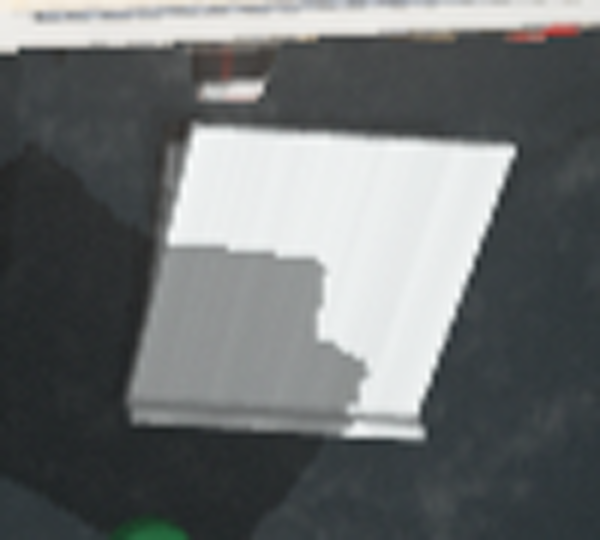

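View pics/t2a.png

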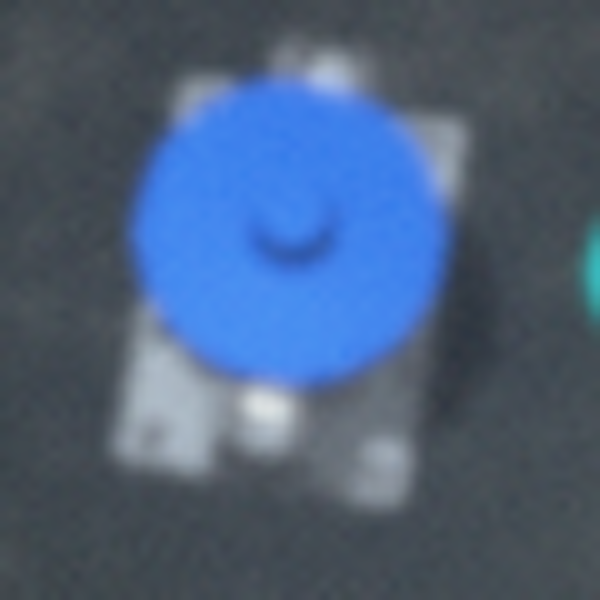

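View pics/t2b.png

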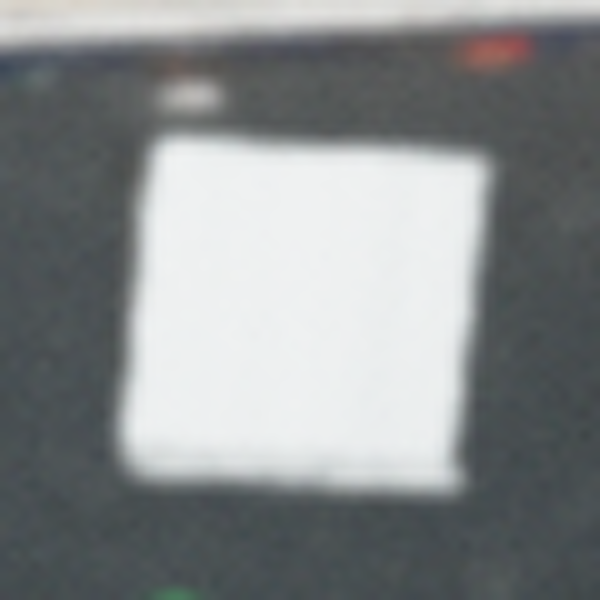

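```bash
python3 - <<'E'
from h import *
ct=cam('top'); cw=cam('wrist'); st()
f=lambda u,v:(350+u/10,195+v/10); g=lambda u,v:(300+u/6,110+v/6)
for nm,c,F,p in (('top',ct,f,[(155,137),(490,155),(458,492),(120,470)]),('wr',cw,g,[(192,125),(517,148),(425,440),(128,422)])):
    P=[onz(c,*F(*q),z) for q,z in zip(p,(45.7,45.7,20,20))]
    for a in P: print(nm,a.round(1))
    print('high mid',((P[0]+P[1])/2).round(1),'low mid',((P[2]+P[3])/2).round(1),'ctr',(sum(P)/4).round(1))
    for a,b in ((0,1),(3,2),(3,0),(2,1)):
        d=P[b]-P[a]; print(np.degrees(np.arctan2(d[1],d[0])).round(1),np.hypot(*d[:2]).round(1))
print(tool_delta([553,-68.5,190]))
E
```

```text
t 1.3 tcp [ 450.2 -197.4  329.9] yawx -89.8 F [ 1.   0.  -0.1] w 94.8 j [-0.55  0.19  1.7   0.    1.25  1.02] zax [ 0.001  0.    -1.   ]
top [ 506.4 -321.4   45.7]
top [ 501.3 -412.7   45.7]
top [ 410.3 -407.4   20. ]
top [ 416.4 -314.4   20. ]
high mid [ 503.9 -367.    45.7] low mid [ 413.4 -360.9   20. ] ctr [ 458.6 -364.    32.9]
-93.2 91.4
-93.7 93.2
-4.5 90.3
-3.3 91.1
wr [ 503.9 -323.2   45.7]
wr [ 498.  -413.5   45.7]
wr [ 408.1 -409.9   20. ]
wr [ 413.5 -318.2   20. ]
high mid [ 500.9 -368.3   45.7] low mid [ 410.8 -364.1   20. ] ctr [ 455.9 -366.2   32.8]
-93.7 90.5
-93.4 91.9
-3.2 90.5
-2.3 89.9
(array([-0.1285, -0.1031,  0.14  ]), np.float64(-89.8))
```

Request:
{"method": "step_arm", "body": {
  "dp": [
    [-0.02, -0.015, 0.02],
    [-0.045, -0.035, 0.045],
    [-0.07, -0.055, 0.075],
    [-0.095, -0.075, 0.105],
    [-0.115, -0.092, 0.13],
    [-0.1285, -0.103, 0.145],
    [-0.1285, -0.103, 0.15],
    [-0.1285, -0.103, 0.155],
    [-0.1285, -0.103, 0.155],
    [-0.1285, -0.103, 0.155]
  ],
  "turn": [0.01, 0.02, 0.03, 0.04, 0.05, 0.063, 0.063, 0.063, 0.063, 0.063],
  "fingers": [0.095, 0.08, 0.06, 0.05, 0.05, 0.05, 0.05, 0.05, 0.05, 0.05]
}}

```text
time_s: 2.3
eef_pos: [552.7, -69.5, 175.7]
orientation: [0.001, -0.685, 0.728, -0.0]
wrist_force: [-0.4, -0.1, 0.5]
width: 0.526
```

```bash
python3 - <<'E'
from h import *
st(); c,im=shot('wrist','w3',None,1.5)
for ce,s,(x,y,r) in blobs(im,(105,150,80),(130,255,255),200): print(x,y,r,s)
p=proj(c,[553,-68.5,142]); print('knob top expected',p,'TCP px',proj(c,env.get_state()['eef_pos']))
print(tool_delta([553,-68.5,126.5]))
E
```

```text
t 2.3 tcp [552.7 -69.5 175.7] yawx -93.46 F [-0.4 -0.1  0.5] w 50.0 j [-0.24  0.44  1.77  0.    0.93  1.39] zax [ 0.001  0.    -1.   ]
435.5 150.5 56.6 [401, 94, 48, 114, 2470]
255.0 205.1 44.1 [211, 163, 89, 85, 5783]
knob top expected [255.00210629 216.59487808] TCP px [256.1973477  234.72129177]
(array([-0.0008, -0.0001,  0.0493]), np.float64(-93.46))
```

View pics/w3.png

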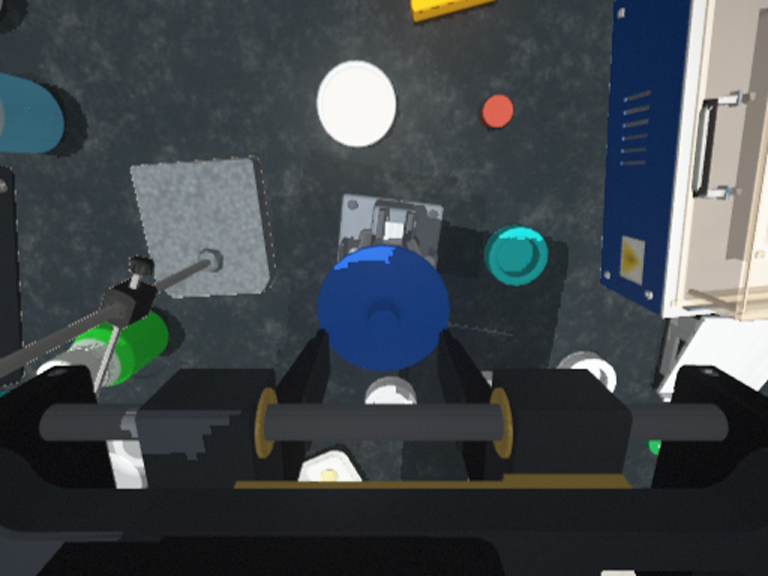

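Request:
{"method": "step_arm", "body": {
  "dp": [
    [-0.0008, 0, 0.02],
    [-0.0008, 0, 0.04],
    [-0.0008, 0, 0.0492],
    [-0.0008, 0, 0.0492],
    [-0.0008, 0, 0.0492],
    [-0.0008, 0, 0.0492],
    [-0.0008, 0, 0.0492],
    [-0.0008, 0, 0.0492],
    [-0.0008, 0, 0.0492],
    [-0.0008, 0, 0.0492]
  ],
  "turn": [0, 0, 0, 0, 0, 0, 0, 0, 0, 0],
  "fingers": [0.05, 0.05, 0.05, 0.05, 0.0, 0.0, 0.0, 0.0, 0.0, 0.0]
}}

```text
time_s: 3.35
eef_pos: [553.0, -68.5, 126.8]
orientation: [0.001, -0.685, 0.728, -0.001]
wrist_force: [0.3, -0.1, 1.4]
width: 0.173
```

```bash
python3 - <<'E'
from h import *
st()
print(tool_delta([553,-68.5,230]),tool_delta([456,-365,230]))
E
```

```text
t 3.35 tcp [553.  -68.5 126.8] yawx -93.46 F [ 0.3 -0.1  1.4] w 16.5 j [-0.24  0.5   1.82  0.    0.82  1.39] zax [ 0.002 -0.    -1.   ]
(array([-0.    , -0.0002, -0.1032]), np.float64(-93.46)) (array([ 0.3018,  0.0787, -0.1034]), np.float64(-93.46))
```

Request:
{"method": "step_arm", "body": {
  "dp": [
    [0, 0, -0.03],
    [0, 0, -0.06],
    [0.03, 0.008, -0.075],
    [0.075, 0.02, -0.075],
    [0.12, 0.032, -0.075],
    [0.165, 0.044, -0.075],
    [0.21, 0.056, -0.075],
    [0.255, 0.068, -0.075],
    [0.29, 0.076, -0.06],
    [0.302, 0.079, -0.04]
  ],
  "turn": [0, 0, 0, 0, 0, 0, 0, 0, 0, 0],
  "fingers": [0, 0, 0, 0, 0, 0, 0, 0, 0, 0]
}}

```text
time_s: 4.35
eef_pos: [454.9, -368.6, 166.7]
orientation: [0.001, -0.684, 0.729, -0.002]
wrist_force: [0.5, 0.1, -1.5]
width: 0.172
```

```bash
python3 - <<'E'
from h import *
st(); c,im=shot('wrist','w4',None,1.5); shot('top','t4',(230,130,430,280),4); c2,_=shot('scene','s4',(130,120,430,290),2.5)
print(tool_delta([456,-365,63]),tool_delta([456,-365,100]))
E
```

```text
t 4.35 tcp [ 454.9 -368.6  166.7] yawx -93.61 F [ 0.5  0.1 -1.5] w 16.4 j [-0.79  0.49  1.72  0.    0.94  0.84] zax [ 0.003 -0.002 -1.   ]
(array([-0.    , -0.0008,  0.1027]), np.float64(-93.55)) (array([-0.0001, -0.0008,  0.0657]), np.float64(-93.55))
```

View pics/w4.png

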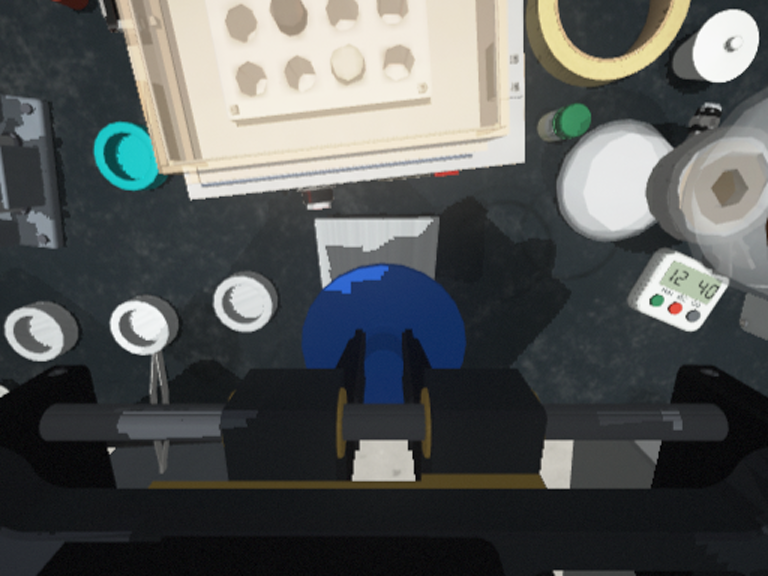

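View pics/t4.png

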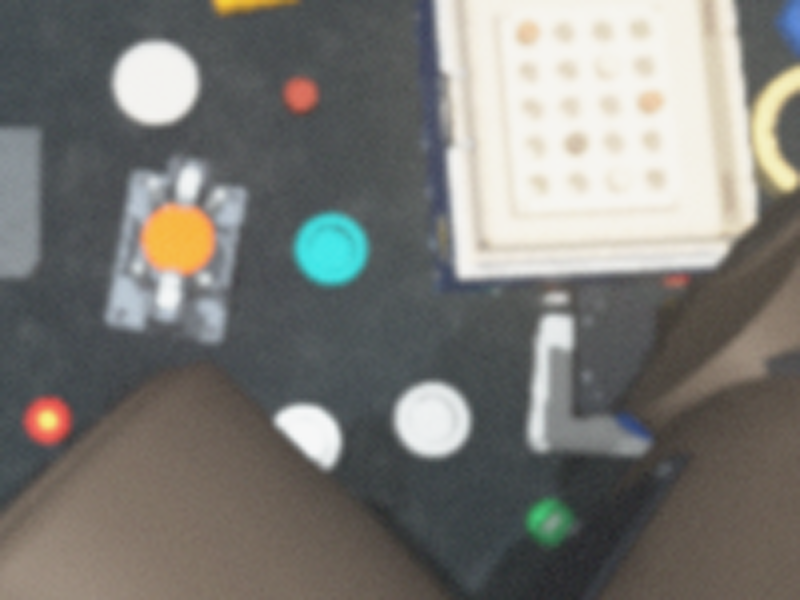

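View pics/s4.png

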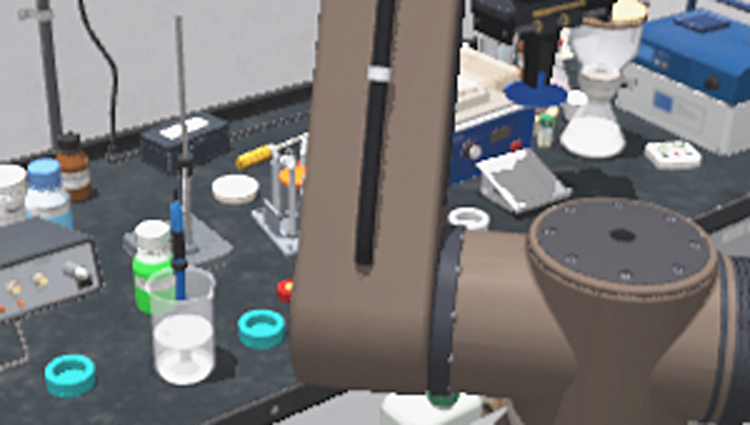

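Request:
{"method": "step_arm", "body": {
  "dp": [
    [0, 0, 0.03],
    [0, -0.001, 0.06],
    [0, -0.001, 0.09],
    [0, -0.001, 0.1],
    [0, -0.001, 0.104],
    [0, -0.001, 0.106],
    [0, -0.001, 0.1065],
    [0, -0.001, 0.1065],
    [0, -0.001, 0.1065],
    [0, -0.001, 0.1065]
  ],
  "turn": [0, 0, 0, 0, 0, 0, 0, 0, 0, 0],
  "fingers": [0, 0, 0, 0, 0, 0, 0, 0, 0, 0]
}}

```text
time_s: 5.5
eef_pos: [456.3, -365.2, 59.7]
orientation: [0.001, -0.685, 0.729, 0.0]
wrist_force: [0.7, -0.5, -1.5]
width: 0.174
```

```bash
python3 - <<'E'
from h import *
st(); c2,_=shot('scene','s5',(280,120,430,240),5)
E
```

```text
t 5.5 tcp [ 456.3 -365.2   59.7] yawx -93.55 F [ 0.7 -0.5 -1.5] w 16.5 j [-0.79  0.63  1.8   0.    0.71  0.84] zax [ 0.001  0.001 -1.   ]
```

View pics/s5.png

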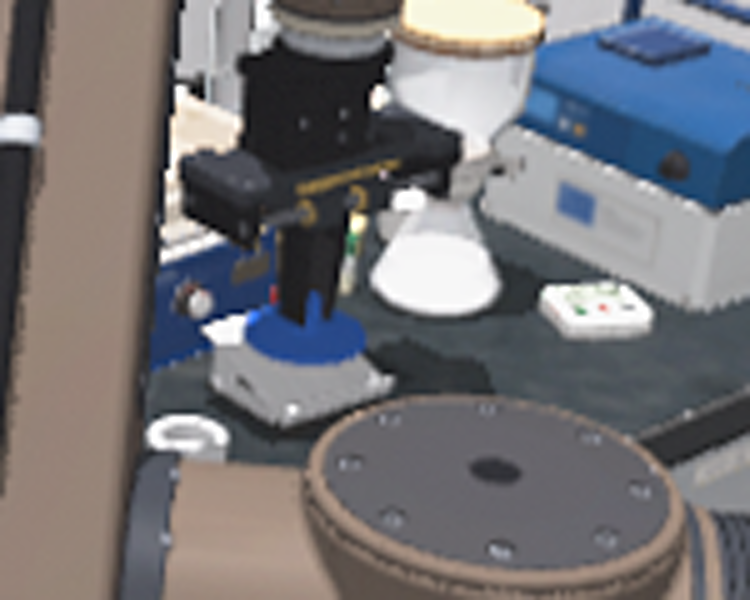

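Request:
{"method": "step_arm", "body": {
  "dp": [
    [0, 0, 0],
    [0, 0, 0],
    [0, 0, 0],
    [0, 0, 0],
    [0, 0, 0],
    [0, 0, -0.03],
    [0, 0, -0.06],
    [0, 0, -0.1],
    [0, 0, -0.12],
    [0, 0, -0.12]
  ],
  "turn": [0, 0, 0, 0, 0, 0, 0, 0, 0, 0],
  "fingers": [0.045, 0.045, 0.045, 0.045, 0.045, 0.045, 0.045, 0.045, 0.045, 0.045]
}}

```text
time_s: 6.55
eef_pos: [457.0, -366.1, 182.5]
orientation: [0.001, -0.685, 0.729, -0.002]
wrist_force: [0.0, 0.3, -0.2]
width: 0.476
```

```bash
python3 - <<'E'
from h import *
st(); c,im=shot('wrist','w6',None,1.5); c2,_=shot('scene','s6',(280,120,430,240),5)
for ce,s,(x,y,r) in blobs(im,(105,150,60),(130,255,255),200): print(x,y,r,s,onz(c,x,y,34))
E
```

```text
t 6.55 tcp [ 457.  -366.1  182.5] yawx -93.55 F [ 0.   0.3 -0.2] w 45.2 j [-0.79  0.47  1.7   0.    0.97  0.84] zax [ 0.004 -0.002 -1.   ]
254.4 181.5 31.8 [223, 155, 64, 54, 2750] [ 458.57280805 -364.62554787   34.        ]
```

View pics/w6.png

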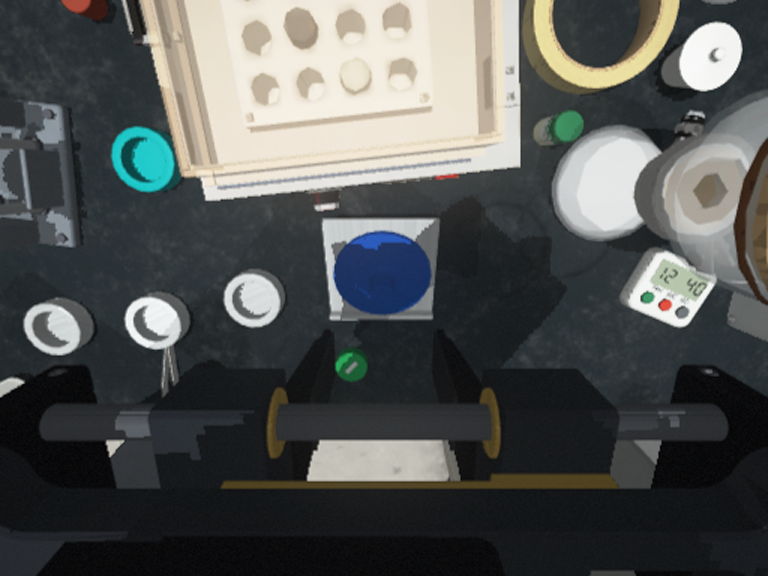

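View pics/s6.png

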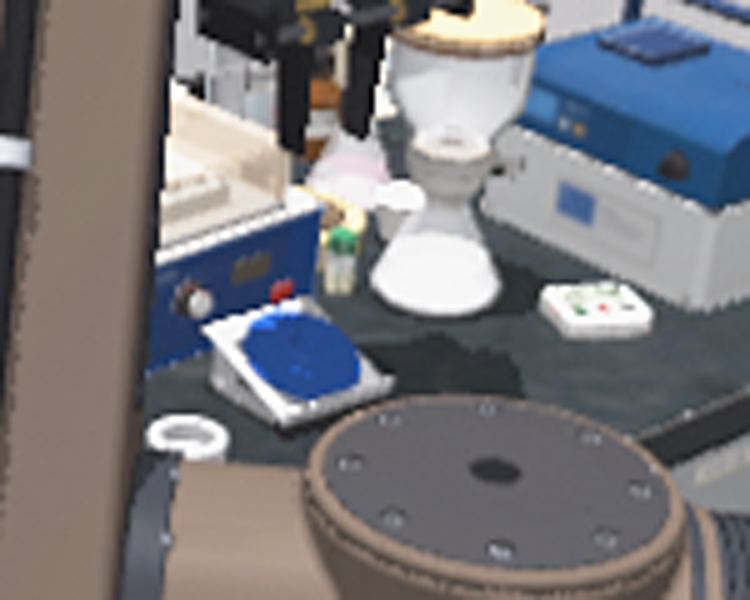

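```bash
python3 - <<'E'
from h import *
c,im=shot('wrist','w7'); st()
for ce,s,(x,y,r) in blobs(im,(60,80,40),(85,255,255),60): print('g',x,y,r,s,onz(c,x,y,13).round(1))
cv2.imwrite('pics/w7a.png',cv2.resize(im[190:270,140:300],None,fx=4,fy=4))
print(tool_delta([366.5,-328.8,60]),tool_delta([366.5,-328.8,7]))
E
```

```text
t 6.7 tcp [ 455.8 -365.   178.6] yawx -93.55 F [-0.1  1.2 -0.3] w 45.1 j [-0.79  0.47  1.7   0.    0.97  0.84] zax [-0.     0.003 -1.   ]
g 379.2 81.2 13.0 [368, 71, 25, 23, 414] [ 563.5 -515.3   13. ]
g 234.8 242.4 11.8 [224, 231, 22, 24, 394] [ 367.9 -330.3   13. ]
(array([-0.0303,  0.0913,  0.1187]), np.float64(-93.55)) (array([-0.0302,  0.0913,  0.1717]), np.float64(-93.55))
```

View pics/w7a.png

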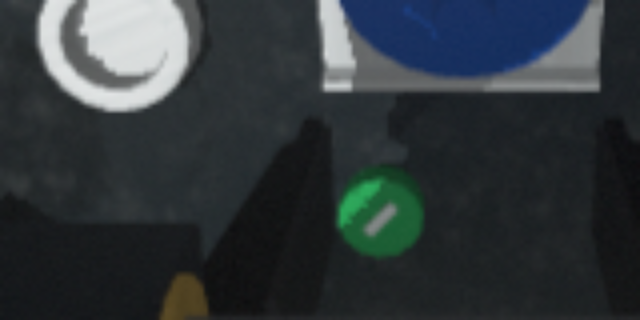

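Request:
{"method": "step_arm", "body": {
  "dp": [
    [-0.012, 0.035, 0.0],
    [-0.022, 0.07, 0.02],
    [-0.0295, 0.091, 0.06],
    [-0.0295, 0.091, 0.1],
    [-0.0295, 0.091, 0.135],
    [-0.0295, 0.091, 0.16],
    [-0.0295, 0.091, 0.17],
    [-0.0295, 0.091, 0.1715],
    [-0.0295, 0.091, 0.1715],
    [-0.0295, 0.091, 0.1715]
  ],
  "turn": [0, 0, 0, 0, 0, 0, 0, 0, 0, 0],
  "fingers": [0.045, 0.045, 0.045, 0.045, 0.045, 0.045, 0.045, 0.045, 0.045, 0.02]
}}

```text
time_s: 7.7
eef_pos: [367.1, -329.8, 8.1]
orientation: [0.001, -0.685, 0.729, 0.0]
wrist_force: [0.5, -0.5, 0.1]
width: 0.433
```

Request:
{"method": "step_arm", "body": {
  "dp": [
    [0, 0, 0],
    [0, 0, 0],
    [0, 0, 0],
    [0, 0, 0],
    [0, 0, -0.01],
    [0, 0, -0.03],
    [0, 0, -0.06],
    [0, 0, -0.08],
    [0, 0, -0.08],
    [0, 0, -0.08]
  ],
  "turn": [0, 0, 0, 0, 0, 0, 0, 0, 0, 0],
  "fingers": [0, 0, 0, 0, 0, 0, 0, 0, 0, 0]
}}

```text
time_s: 8.7
eef_pos: [367.0, -329.9, 88.5]
orientation: [0.001, -0.685, 0.729, -0.0]
wrist_force: [0.3, 0.3, -0.2]
width: 0.297
```

```bash
python3 - <<'E'
from h import *
c,im=shot('wrist','w8',None,1.5); st()
def ell(x,y,w=24,z=16):
    g=cv2.cvtColor(im,cv2.COLOR_BGR2GRAY)
    sub=g[y-w:y+w,x-w:x+w]; _,m=cv2.threshold(sub,0,255,cv2.THRESH_OTSU)
    cs,_=cv2.findContours(m,cv2.RETR_EXTERNAL,cv2.CHAIN_APPROX_NONE); k=max(cs,key=cv2.contourArea)
    return cv2.fitEllipse(cv2.convexHull(k))
u,v=proj(c,[437,-249.4,16]).astype(int); print(u,v)
print(tool_delta([437,-249.4,80]))
E
```

```text
t 8.75 tcp [ 366.8 -329.7   87.9] yawx -93.54 F [-0.2 -0.5 -1. ] w 28.0 j [-0.87  0.49  2.01  0.    0.65  0.76] zax [ 0.     0.002 -1.   ]
160 132
(array([-0.0845, -0.0651,  0.008 ]), np.float64(-93.54))
```

View pics/w8.png

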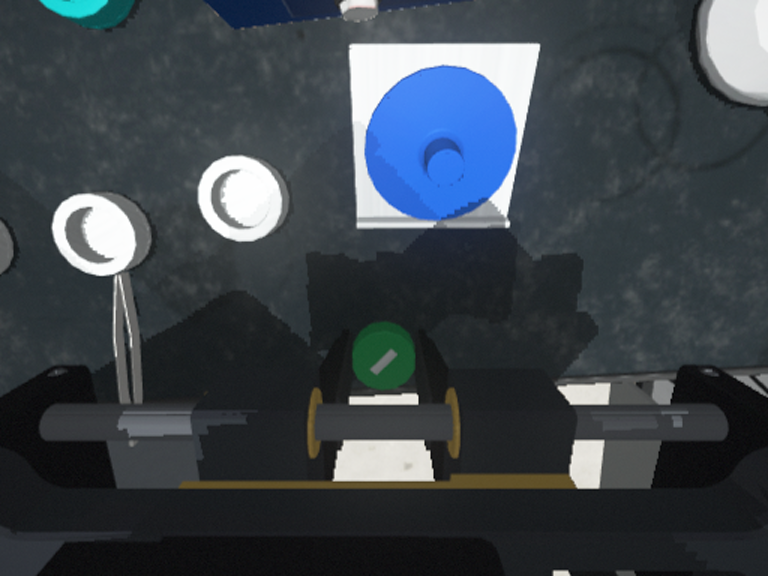

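```bash
cat >> h.py <<'E'
def rim(im,c,x,y,z=18,thr=200,w=40):
    g=cv2.cvtColor(im,cv2.COLOR_BGR2GRAY); x0,y0=max(0,int(x)-w),max(0,int(y)-w)
    sub=g[y0:int(y)+w,x0:int(x)+w]; m=(sub>thr).astype(np.uint8)*255
    cs,_=cv2.findContours(m,cv2.RETR_EXTERNAL,cv2.CHAIN_APPROX_NONE)
    k=min(cs,key=lambda q:99 if cv2.contourArea(q)<100 else abs(np.array(cv2.minEnclosingCircle(q)[0])-[x-x0,y-y0]).sum())
    e=cv2.fitEllipse(cv2.convexHull(k)); p=(e[0][0]+x0,e[0][1]+y0)
    return np.round(p,1),np.round(e[1],1),onz(c,*p,z).round(1)
E
python3 - <<'E'
from h import *
c=cam('wrist'); im=cv2.imread('pics/w8_raw.png'); st()
for t in (170,200,225,240): print(rim(im,c,160,132,18,t), rim(im,c,66,156,18,t))
for ce,s,(x,y,r) in blobs(im,(60,80,40),(85,255,255),200): 
    print('g',x,y,r,s,onz(c,x,y,env.get_state()['eef_pos'][2]+5).round(1))
cv2.imwrite('pics/w8a.png',cv2.resize(im[90:180,30:210],None,fx=4,fy=4))
E
```

```text
t 8.75 tcp [ 366.8 -329.7   87.9] yawx -93.54 F [-0.2 -0.5 -1. ] w 28.0 j [-0.87  0.49  2.01  0.    0.65  0.76] zax [ 0.     0.002 -1.   ]
(array([159.5, 131.9]), array([53.5, 59.4]), array([ 437.1, -249.4,   18. ])) (array([ 62.3, 156. ]), array([49.2, 60. ]), array([ 421.6, -159. ,   18. ]))
(array([159.5, 131.8]), array([53.1, 58.9]), array([ 437.2, -249.3,   18. ])) (array([ 62.3, 156. ]), array([48.7, 59.6]), array([ 421.6, -158.9,   18. ]))
(array([159.6, 131.8]), array([53. , 57.8]), array([ 437.2, -249.4,   18. ])) (array([ 62.3, 156.1]), array([48.2, 59.1]), array([ 421.5, -158.9,   18. ]))
(array([159.3, 131.8]), array([52.3, 57. ]), array([ 437.3, -249.2,   18. ])) (array([ 62.3, 156. ]), array([47.2, 58.6]), array([ 421.6, -158.9,   18. ]))
g 255.5 236.7 23.4 [234, 214, 43, 46, 1484] [ 367.8 -329.1   92.9]
```

View pics/w8a.png

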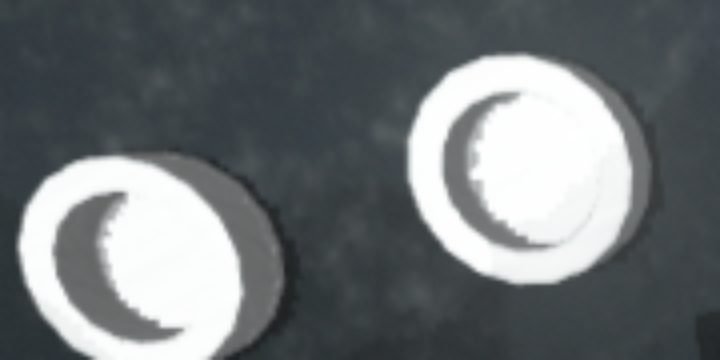

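```bash
python3 - <<'E'
from h import *
print(tool_delta([436.2,-249.5,45]))
E
```

```text
(array([-0.0843, -0.0643,  0.043 ]), np.float64(-93.54))
```

Request:
{"method": "step_arm", "body": {
  "dp": [
    [-0.014, -0.011, 0.0],
    [-0.028, -0.021, 0.0],
    [-0.042, -0.032, 0.0],
    [-0.056, -0.043, 0.0],
    [-0.07, -0.054, 0.0],
    [-0.084, -0.064, 0.01],
    [-0.0843, -0.0643, 0.025],
    [-0.0843, -0.0643, 0.043],
    [-0.0843, -0.0643, 0.043],
    [-0.0843, -0.0643, 0.043]
  ],
  "turn": [0, 0, 0, 0, 0, 0, 0, 0, 0, 0],
  "fingers": [0, 0, 0, 0, 0, 0, 0, 0, 0, 0]
}}

```text
time_s: 9.75
eef_pos: [435.9, -249.2, 44.5]
orientation: [0.001, -0.685, 0.729, 0.001]
wrist_force: [1.0, 0.4, 0.7]
width: 0.299
```

```bash
python3 - <<'E'
from h import *
c,im=shot('wrist','w9',(160,160,350,270),4); st()
for ce,s,(x,y,r) in blobs(im,(60,80,40),(85,255,255),200): 
    print('g',x,y,r,s,onz(c,x,y,env.get_state()['eef_pos'][2]+5).round(1))
E
```

```text
t 9.8 tcp [ 436.1 -249.5   45. ] yawx -93.55 F [-0.3 -0.   1.2] w 28.7 j [-0.65  0.57  2.01  0.    0.55  0.98] zax [-0.     0.002 -1.   ]
g 255.6 237.3 23.0 [235, 215, 42, 46, 1438] [ 436.7 -248.7   50. ]
```

View pics/w9.png

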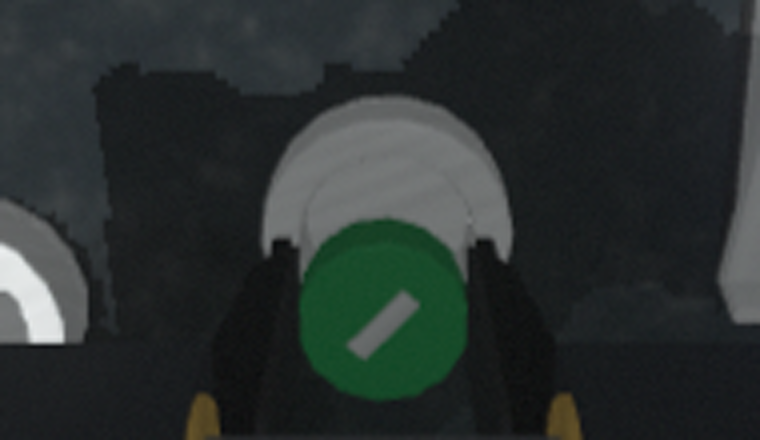

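```bash
python3 - <<'E'
from h import *
c=cam('wrist')
def cr(p): u=proj(c,p); return ((u-160)*4).round(0)
for cx in (435.2,437.2,439.2):
    print(cx,'rimfar',cr([cx+25,-249.3,18]),'basefar',cr([cx+25,-249.3,0]),'recfar',cr([cx+17,-249.3,18]),'flo far',cr([cx+17,-249.3,4]),'L',cr([cx,-224.3,18]),'R',cr([cx,-274.3,18]))
E
```

```text
435.2 rimfar [377. 123.] basefar [377.  99.] recfar [379. 163.] flo far [380. 141.] L [259. 251.] R [511. 237.]
437.2 rimfar [376. 113.] basefar [377.  89.] recfar [379. 153.] flo far [379. 132.] L [258. 242.] R [511. 228.]
439.2 rimfar [375. 103.] basefar [376.  80.] recfar [378. 143.] flo far [378. 123.] L [257. 233.] R [511. 218.]
```

Request:
{"method": "step_arm", "body": {
  "dp": [
    [0.0008, 0.0002, 0.004],
    [0.0008, 0.0002, 0.01],
    [0.0008, 0.0002, 0.015],
    [0.0008, 0.0002, 0.019],
    [0.0008, 0.0002, 0.022],
    [0.0008, 0.0002, 0.0245],
    [0.0008, 0.0002, 0.0245],
    [0.0008, 0.0002, 0.0245],
    [0.0008, 0.0002, 0.0245],
    [0.0008, 0.0002, 0.0245]
  ],
  "turn": [0, 0, 0, 0, 0, 0, 0, 0, 0, 0],
  "fingers": [0, 0, 0, 0, 0, 0, 0, 0, 0, 0]
}}

```text
time_s: 10.8
eef_pos: [436.3, -250.4, 20.7]
orientation: [0.001, -0.685, 0.729, 0.0]
wrist_force: [2.7, 1.2, 5.1]
width: 0.305
```

```bash
python3 - <<'E'
from h import *
c,im=shot('wrist','w10',(160,160,350,270),4); st()
E
```

```text
t 10.85 tcp [ 436.2 -250.4   20.7] yawx -93.56 F [1.2 1.4 5.1] w 29.0 j [-0.65  0.62  2.03  0.    0.5   0.98] zax [ 0.001  0.002 -1.   ]
```

View pics/w10.png

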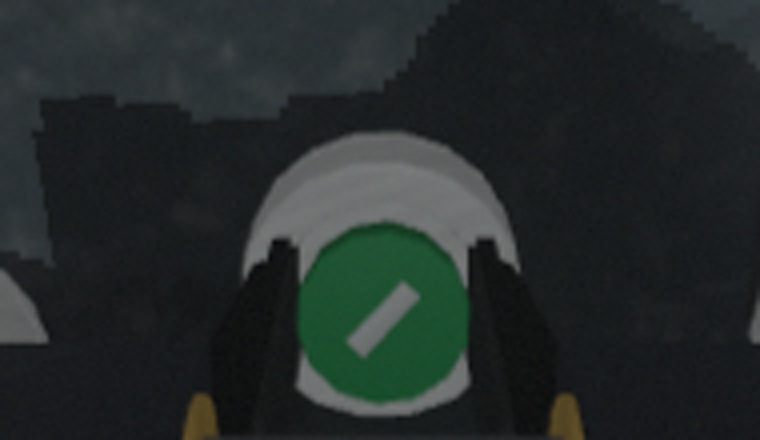

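```bash
python3 - <<'E'
from h import *
c=cam('wrist'); im=cv2.imread('pics/w10_raw.png')
for ce,s,(x,y,r) in blobs(im,(60,80,40),(85,255,255),200): print(ce,x,y,r,[onz(c,x,y,z).round(1) for z in (24,26,28)])
g=lambda u,v:(160+u/4,160+v/4)
far=onz(c,*g(383,162),18); near=onz(c,*g(383,416),18); L=onz(c,*g(243,275),18);R_=onz(c,*g(519,270),18)
print(far.round(1),near.round(1),L.round(1),R_.round(1),'ctr',((far+near)/2).round(1),((L+R_)/2).round(1))
E
```

```text
[255.2 237.7] 255.2 237.7 22.4 [array([ 435.7, -249.5,   24. ]), array([ 436.7, -249.6,   26. ]), array([ 437.6, -249.6,   28. ])]
[ 460.3 -251.4   18. ] [ 411.8 -248.4   18. ] [ 441.1 -225.7   18. ] [ 439.1 -273.9   18. ] ctr [ 436.1 -249.9   18. ] [ 440.1 -249.8   18. ]
```

Request:
{"method": "step_arm", "body": {
  "dp": [
    [0, 0, 0],
    [0, 0, 0],
    [0, 0, 0],
    [0, 0, 0],
    [0, 0, -0.02],
    [0, 0, -0.05],
    [0, 0, -0.08],
    [0, 0, -0.1],
    [0, 0, -0.1],
    [0, 0, -0.1]
  ],
  "turn": [0, 0, 0, 0, 0, 0, 0, 0, 0, 0],
  "fingers": [0.034, 0.036, 0.04, 0.04, 0.04, 0.04, 0.04, 0.04, 0.04, 0.04]
}}

```text
time_s: 11.85
eef_pos: [436.0, -250.5, 120.4]
orientation: [0.001, -0.685, 0.729, 0.0]
wrist_force: [-0.6, -0.0, -0.6]
width: 0.417
```

```bash
python3 - <<'E'
from h import *
c,im=shot('wrist','w11',(160,130,350,270),4); st()
E
```

```text
t 11.9 tcp [ 435.8 -250.3  119.9] yawx -93.56 F [-0.3 -0.3 -0.5] w 39.7 j [-0.65  0.45  1.96  0.    0.74  0.98] zax [-0.     0.002 -1.   ]
```

View pics/w11.png

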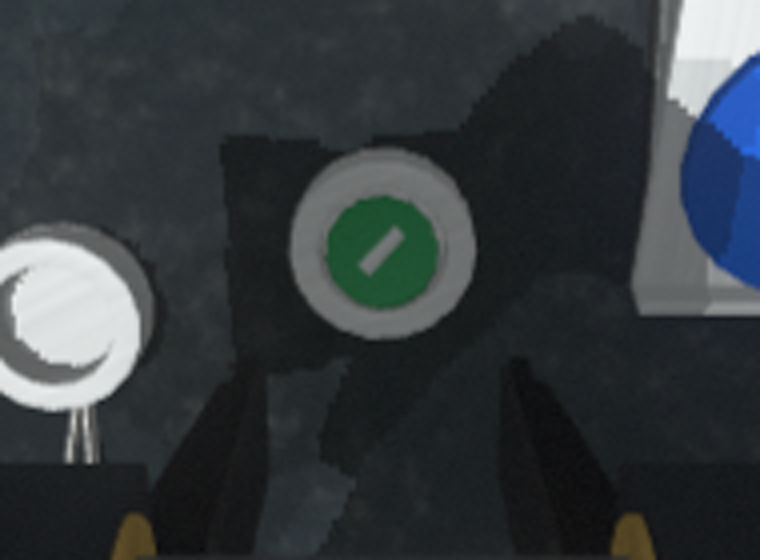

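```bash
python3 - <<'E'
from h import *
c=cam('top'); cs=cam('scene')
# scene px: scA crop origin (130,150) scale 4
s=lambda u,v:(130+u/4,150+v/4)
a=tri(c,(217.5,179.5),cs,s(297,137)); print('clamp',a[0].round(0),a[1].round(0))
for z in (150,200,250,300): print(z,onz(c,217.5,180.7,z).round(0),onz(c,198,212,z).round(0),onz(c,180,242,z).round(0))
print(tri(c,(172,253),cs,s(285,210)))
print(tool_delta([437,20.5,70]))
E
```

```text
clamp [571.  75. 132.] 3.0
150 [565.  74. 150.] [486. 121. 150.] [412. 163. 150.]
200 [555.  67. 200.] [480. 112. 200.] [410. 152. 200.]
250 [545.  60. 250.] [475. 102. 250.] [409. 140. 250.]
300 [535.  53. 300.] [469.  93. 300.] [407. 128. 300.]
(array([387.83506279, 177.38017443, 185.33023681]), np.float64(10.008354682434641))
(array([-0.2702,  0.0156,  0.0505]), np.float64(-93.56))
```

```bash
python3 - <<'E'
import cv2
im=cv2.imread("pics/scene0.png")
cv2.imwrite("pics/scB.png",cv2.resize(im[110:280,165:285],None,fx=6,fy=3.5,interpolation=cv2.INTER_CUBIC))
E
```

```text
(no output)
```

View pics/scB.png

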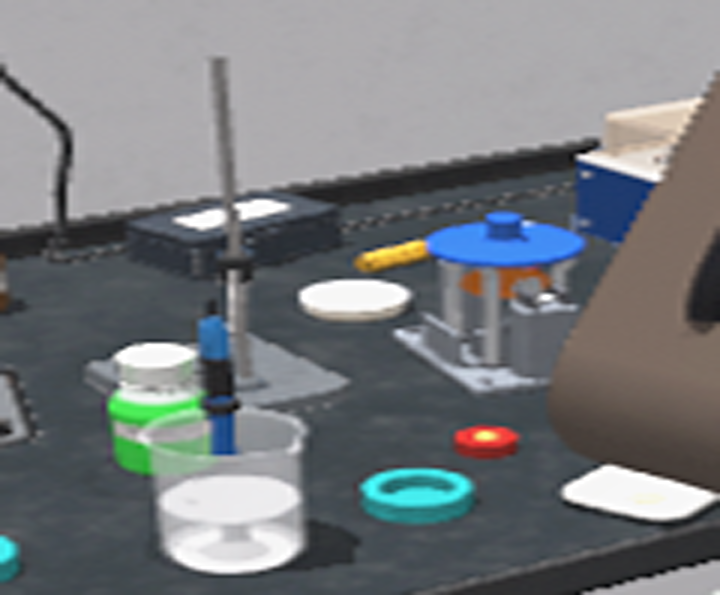

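Request:
{"method": "step_arm", "body": {
  "dp": [
    [-0.03, 0.002, 0.0],
    [-0.06, 0.004, 0.0],
    [-0.09, 0.006, 0.0],
    [-0.12, 0.008, 0.0],
    [-0.15, 0.009, 0.0],
    [-0.18, 0.01, 0.0],
    [-0.21, 0.012, 0.0],
    [-0.24, 0.014, 0.01],
    [-0.265, 0.015, 0.03],
    [-0.27, 0.0155, 0.04]
  ],
  "turn": [-0.06, -0.12, -0.18, -0.24, -0.3, -0.36, -0.42, -0.48, -0.54, -0.58],
  "fingers": [0.05, 0.05, 0.05, 0.05, 0.05, 0.05, 0.05, 0.05, 0.05, 0.05]
}}

```text
time_s: 12.9
eef_pos: [436.0, 22.1, 78.5]
orientation: [-0.0, 0.866, -0.5, -0.002]
wrist_force: [-0.2, 0.1, 0.2]
width: 0.528
```

```bash
python3 - <<'E'
from h import *
c,im=shot('wrist','w12',None,1.5); st()
for ce,s,(x,y,r) in blobs(im,(0,110,60),(10,255,255),200)+blobs(im,(170,110,60),(180,255,255),200): print(x,y,r,s,onz(c,x,y,13).round(1))
s=env.get_state()
print(tool_delta([437,20.5,7]))
E
```

```text
t 12.95 tcp [435.7  21.6  77.7] yawx -59.97 F [-0.8 -0.2 -0.7] w 49.8 j [-0.1   0.45  2.15  0.    0.55  0.94] zax [-0.005  0.003 -1.   ]
257.2 202.3 16.8 [242, 186, 32, 34, 733] [438.3  22.2  13. ]
(array([ 0.0019, -0.0008,  0.0707]), np.float64(-59.97))
```

View pics/w12.png

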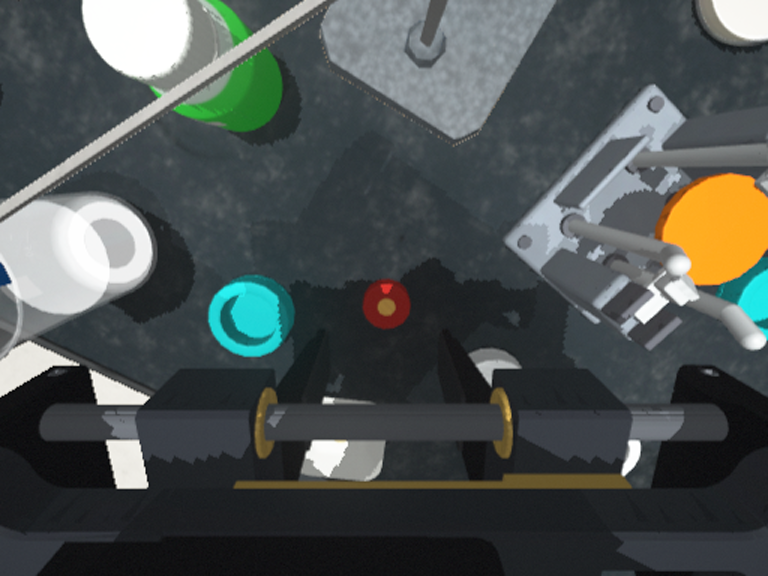

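Request:
{"method": "step_arm", "body": {
  "dp": [
    [0.0014, -0.0019, 0.02],
    [0.0014, -0.0019, 0.04],
    [0.0014, -0.0019, 0.06],
    [0.0014, -0.0019, 0.07],
    [0.0014, -0.0019, 0.0705],
    [0.0014, -0.0019, 0.0705],
    [0.0014, -0.0019, 0.0705],
    [0.0014, -0.0019, 0.0705],
    [0.0014, -0.0019, 0.0705],
    [0.0014, -0.0019, 0.0705]
  ],
  "turn": [0, 0, 0, 0, 0, 0, 0, 0, 0, 0],
  "fingers": [0.05, 0.05, 0.05, 0.05, 0.05, 0, 0, 0, 0, 0]
}}

```text
time_s: 13.95
eef_pos: [438.1, 21.4, 7.8]
orientation: [-0.0, 0.866, -0.5, -0.002]
wrist_force: [-1.1, -1.9, 7.1]
width: 0.299
```

```bash
python3 - <<'E'
from h import *
st()
print(tool_delta([421.1,-67,80]))
E
```

```text
t 13.95 tcp [438.1  21.4   7.8] yawx -59.96 F [-1.1 -1.9  7.1] w 28.4 j [-0.1   0.6   2.19  0.01  0.36  0.94] zax [-0.003  0.002 -1.   ]
(array([ 0.0678,  0.0591, -0.0723]), np.float64(-59.96))
```

Request:
{"method": "step_arm", "body": {
  "dp": [
    [0, 0, -0.02],
    [0, 0, -0.05],
    [0.01, 0.01, -0.075],
    [0.025, 0.02, -0.075],
    [0.04, 0.035, -0.075],
    [0.055, 0.048, -0.075],
    [0.068, 0.059, -0.075],
    [0.068, 0.059, -0.075],
    [0.068, 0.059, -0.075],
    [0.068, 0.059, -0.075]
  ],
  "turn": [0, 0, 0.1, 0.2, 0.3, 0.4, 0.5, 0.58, 0.58, 0.58],
  "fingers": [0, 0, 0, 0, 0, 0, 0, 0, 0, 0]
}}

```text
time_s: 14.95
eef_pos: [421.3, -67.0, 82.8]
orientation: [-0.0, -0.688, 0.726, 0.002]
wrist_force: [1.0, -0.6, -0.0]
width: 0.302
```

```bash
python3 - <<'E'
from h import *
c,im=shot('wrist','w13',None,1.5); st()
for ce,s,(x,y,r) in blobs(im,(0,110,40),(10,255,255),300)+blobs(im,(170,110,60),(180,255,255),200): print(x,y,r,s,onz(c,x,y,env.get_state()['eef_pos'][2]+5).round(1))
E
```

```text
t 15.0 tcp [421.3 -66.9  82.7] yawx -93.04 F [ 0.1 -0.2  0.3] w 28.2 j [-0.31  0.43  2.16  0.    0.55  1.31] zax [-0.003  0.002 -1.   ]
255.5 236.5 22.8 [234, 214, 43, 46, 1361] [422.4 -66.4  87.7]
```

View pics/w13.png

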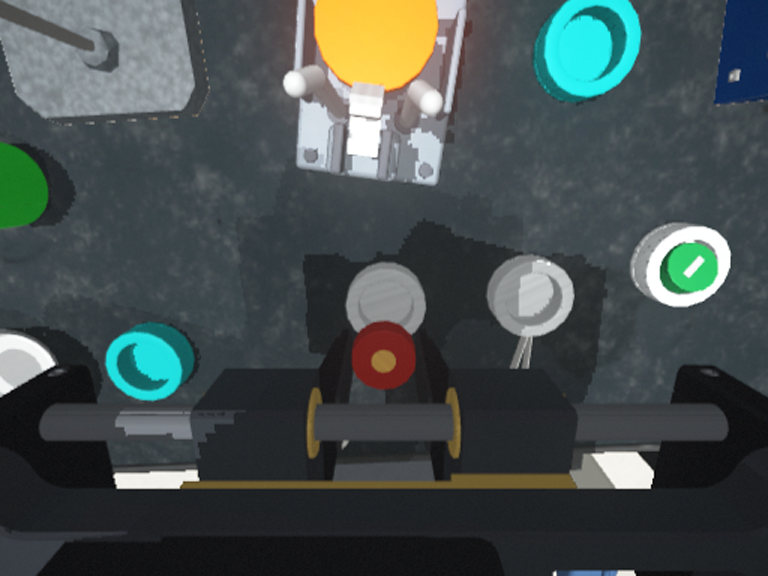

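```bash
python3 - <<'E'
from h import *
c=cam('wrist'); st()
im=cv2.imread('pics/w13_raw.png')
cv2.imwrite('pics/w13a.png',cv2.resize(im[160:250,210:310],None,fx=6,fy=6,interpolation=cv2.INTER_CUBIC))
cr=lambda p:((proj(c,p)-[210,160])*6).round(0)
for cx in (419,421,423): print(cx,'rimfar',cr([cx+25,-67,18]),'basefar',cr([cx+25,-67,0]),'recfar',cr([cx+17,-67,18]),'L',cr([cx,-42,18]),'R',cr([cx,-92,18]),'near',cr([cx-25,-67,18]))
E
```

```text
t 15.0 tcp [421.3 -66.9  82.7] yawx -93.04 F [ 0.1 -0.2  0.3] w 28.2 j [-0.31  0.43  2.16  0.    0.55  1.31] zax [-0.003  0.002 -1.   ]
419 rimfar [270. 122.] basefar [271.  95.] recfar [273. 173.] L [118. 287.] R [441. 271.] near [287. 428.]
421 rimfar [270. 109.] basefar [270.  83.] recfar [273. 161.] L [117. 275.] R [441. 259.] near [287. 416.]
423 rimfar [269.  96.] basefar [269.  71.] recfar [272. 148.] L [116. 263.] R [441. 247.] near [286. 404.]
```

View pics/w13a.png

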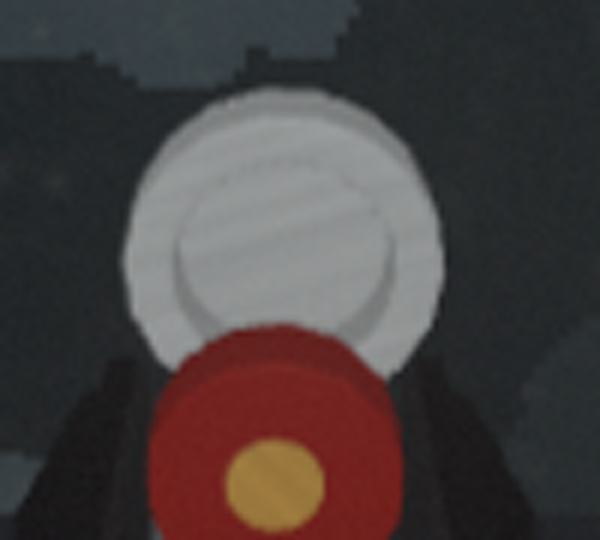

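Request:
{"method": "step_arm", "body": {
  "dp": [
    [0.0012, 0.0011, 0.012],
    [0.0012, 0.0011, 0.025],
    [0.0012, 0.0011, 0.035],
    [0.0012, 0.0011, 0.042],
    [0.0012, 0.0011, 0.048],
    [0.0012, 0.0011, 0.053],
    [0.0012, 0.0011, 0.057],
    [0.0012, 0.0011, 0.06],
    [0.0012, 0.0011, 0.0617],
    [0.0012, 0.0011, 0.0617]
  ],
  "turn": [0, 0, 0, 0, 0, 0, 0, 0, 0, 0],
  "fingers": [0, 0, 0, 0, 0, 0, 0, 0, 0, 0]
}}

```text
time_s: 16.0
eef_pos: [419.9, -67.9, 21.0]
orientation: [-0.0, -0.688, 0.726, 0.002]
wrist_force: [1.2, 0.3, 1.0]
width: 0.299
```

```bash
python3 - <<'E'
from h import *
c,im=shot('wrist','w14',(160,160,350,270),4); st()
E
```

```text
t 16.05 tcp [419.9 -67.9  21.1] yawx -93.03 F [ 1.   1.4 -0.2] w 28.4 j [-0.32  0.57  2.21  0.    0.37  1.3 ] zax [-0.003  0.002 -1.   ]
```

View pics/w14.png

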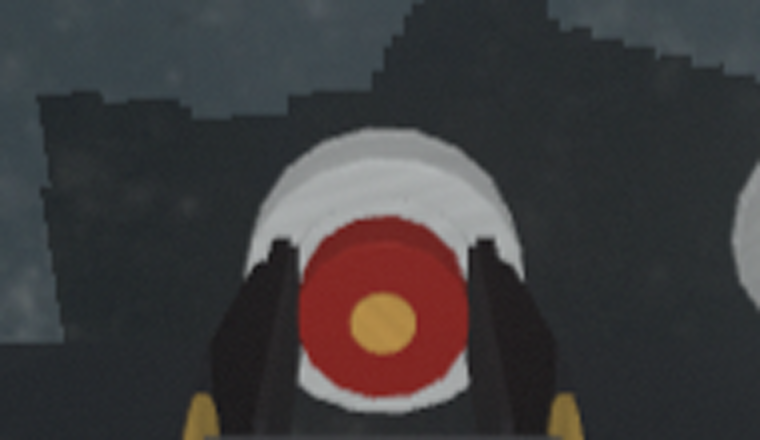

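Request:
{"method": "step_arm", "body": {
  "dp": [
    [0, 0, 0],
    [0, 0, 0],
    [0, 0, 0],
    [0, 0, 0],
    [0, 0, -0.02],
    [0, 0, -0.05],
    [0, 0, -0.08],
    [0, 0, -0.1],
    [0, 0, -0.1],
    [0, 0, -0.1]
  ],
  "turn": [0, 0, 0, 0, 0, 0, 0, 0, 0, 0],
  "fingers": [0.034, 0.036, 0.04, 0.04, 0.04, 0.04, 0.07, 0.07, 0.07, 0.07]
}}

```text
time_s: 17.05
eef_pos: [420.1, -68.1, 120.9]
orientation: [-0.0, -0.688, 0.726, 0.002]
wrist_force: [-0.3, 0.3, -0.6]
width: 0.696
```

```bash
python3 - <<'E'
from h import *
c,im=shot('wrist','w15',None,1.5); st()
cv2.imwrite('pics/w15a.png',cv2.resize(im[150:240,200:310],None,fx=6,fy=6,interpolation=cv2.INTER_CUBIC))
cr=lambda p:((proj(c,p)-[200,150])*6).round(0)
cx=420.5;print('rimfar',cr([cx+25,-67.7,18]),'basefar',cr([cx+25,-67.7,0]),'L',cr([cx,-42.7,18]),'R',cr([cx,-92.7,18]),'near',cr([cx-25,-67.7,18]))
E
```

```text
t 17.1 tcp [419.9 -68.  120.4] yawx -93.04 F [ 0.9  1.3 -0.4] w 68.0 j [-0.32  0.36  2.13  0.    0.65  1.31] zax [-0.004  0.003 -1.   ]
rimfar [327. 114.] basefar [328.  94.] L [194. 260.] R [476. 246.] near [342. 385.]
```

View pics/w15.png

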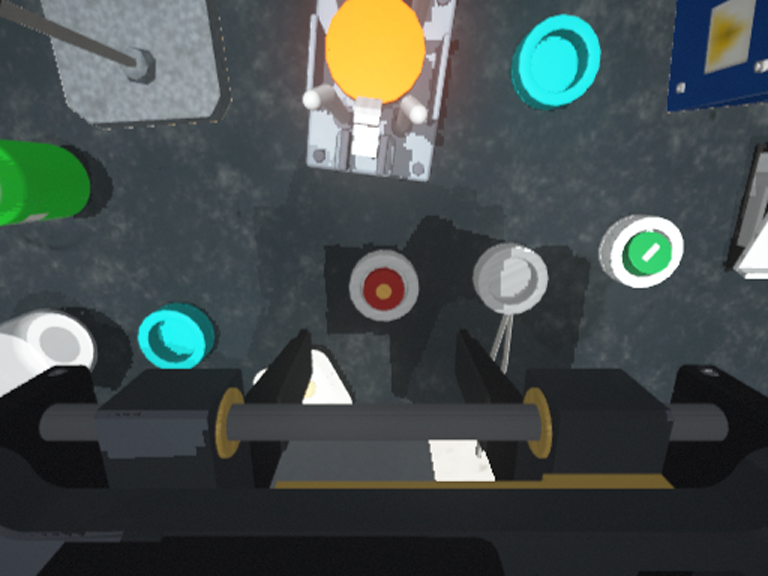

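View pics/w15a.png

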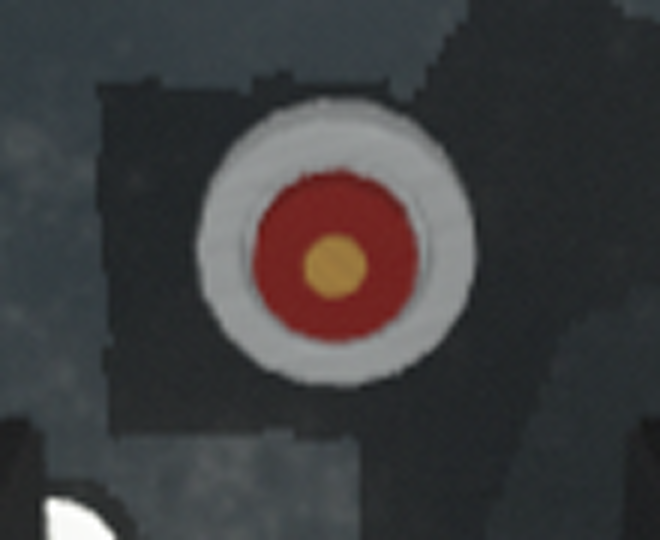

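```bash
python3 - <<'E'
from h import *
c,im=shot('wrist','w16'); st()
for ce,s,(x,y,r) in blobs(im,(5,150,120),(25,255,255),400): print('wr',x,y,r,s,onz(c,x,y,80).round(1))
ct,it=shot('top','t16',(245,160,305,225),10)
for ce,s,(x,y,r) in blobs(it,(5,120,100),(25,255,255),60): print('top',x,y,r,s,onz(ct,x,y,80).round(1))
cv2.imwrite('pics/w16a.png',cv2.resize(im[0:130,180:320],None,fx=5,fy=4.5,interpolation=cv2.INTER_CUBIC))
E
```

```text
t 17.15 tcp [419.8 -68.  120.2] yawx -93.04 F [0.5 0.5 0.2] w 68.7 j [-0.32  0.36  2.13  0.    0.65  1.31] zax [-0.005  0.003 -1.   ]
wr 249.5 31.5 37.1 [217, 0, 67, 69, 3737] [554.8 -70.4  80. ]
top 293.5 128.5 10.6 [283, 124, 22, 10, 144] [ 725.6 -124.3   80. ]
top 274.4 189.4 8.8 [266, 181, 17, 18, 232] [555.  -70.7  80. ]
```

View pics/w16a.png

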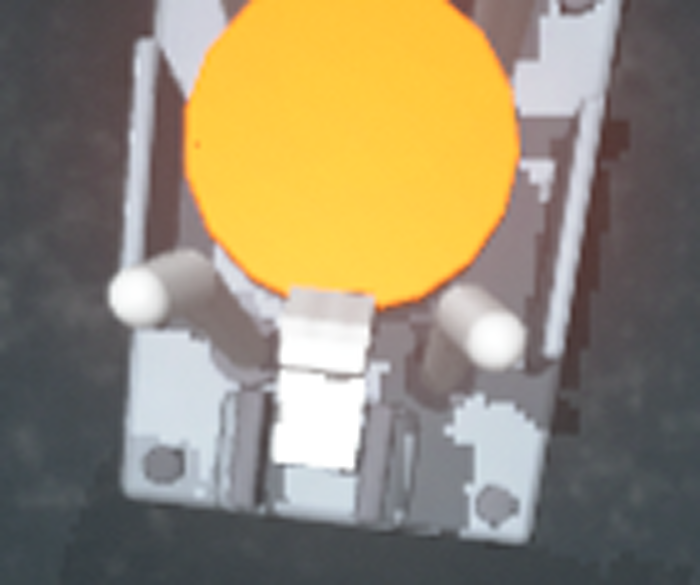

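View pics/t16.png

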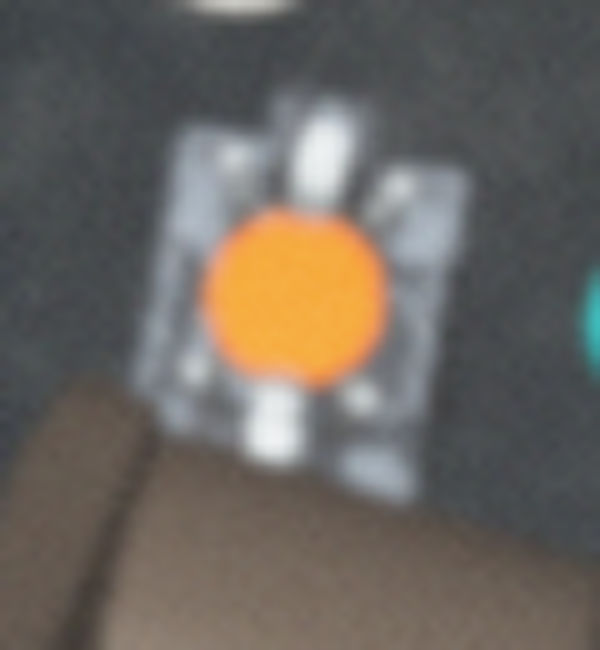

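```bash
python3 - <<'E'
from h import *
c=cam('wrist'); g=lambda u,v:(180+u/5,v/4.5)
def yl(a,b,z): A,B=onz(c,*g(*a),z),onz(c,*g(*b),z); d=B-A; print(A.round(1),B.round(1),np.degrees(np.arctan2(d[1],d[0])).round(1),np.hypot(*d[:2]).round(1))
yl((137,297),(497,340),112); yl((125,495),(530,543),6); yl((165,465),(497,503),6); yl((530,543),(620,0),6)
ct=cam('top'); f=lambda u,v:(245+u/10,160+v/10)
P=[onz(ct,*f(*p),110) for p in ((235,160),(400,185),(363,400),(195,370))]
for p in P: print(p.round(1))
print((sum(P)/4).round(1)); 
for a,b in ((0,1),(3,2),(3,0),(2,1)): d=P[b]-P[a]; print(np.degrees(np.arctan2(d[1],d[0])).round(1),np.hypot(*d[:2]).round(1))
print(tool_delta([420.4,-67.9,3]))
E
```

```text
[529.3 -44.  112. ] [521.6 -87.4 112. ] -100.0 44.1
[505.8 -20.7   6. ] [ 491.  -102.1    6. ] -100.3 82.8
[511.7 -29.4   6. ] [500.  -95.7   6. ] -100.0 67.3
[ 491.  -102.1    6. ] [ 595.8 -120.6    6. ] -10.0 106.5
[585.5 -54.9 110. ]
[578.7 -98.1 110. ]
[521.7 -88.  110. ]
[529.7 -44.3 110. ]
[553.9 -71.3 110. ]
-99.0 43.8
-100.4 44.4
-10.7 56.8
-10.1 57.9
(array([ 0.0002, -0.0012,  0.1171]), np.float64(-93.04))
```

Request:
{"method": "step_arm", "body": {
  "dp": [
    [0.0002, -0.0005, 0.03],
    [0.0002, -0.0005, 0.06],
    [0.0002, -0.0005, 0.09],
    [0.0002, -0.0005, 0.11],
    [0.0002, -0.0005, 0.117],
    [0.0002, -0.0005, 0.117],
    [0.0002, -0.0005, 0.117],
    [0.0002, -0.0005, 0.117],
    [0.0002, -0.0005, 0.117],
    [0.0002, -0.0005, 0.117]
  ],
  "turn": [0.06, 0.122, 0.122, 0.122, 0.122, 0.122, 0.122, 0.122, 0.122, 0.122],
  "fingers": [0.07, 0.07, 0.07, 0.07, 0.07, 0.07, 0.04, 0.04, 0.04, 0.04]
}}

```text
time_s: 18.2
eef_pos: [420.0, -68.0, 3.8]
orientation: [-0.001, -0.643, 0.766, 0.002]
wrist_force: [-0.6, 0.4, 7.2]
width: 0.524
```

```bash
python3 - <<'E'
from h import *
st()
print(tool_delta([554.5,-70.8,150]))
E
```

```text
t 18.2 tcp [420.  -68.    3.8] yawx -100.03 F [-0.6  0.4  7.2] w 49.8 j [-0.32  0.6   2.22  0.    0.32  1.43] zax [-0.004  0.003 -1.   ]
(array([-0.0209, -0.1323, -0.1467]), np.float64(-100.03))
```

Request:
{"method": "step_arm", "body": {
  "dp": [
    [0, 0, 0],
    [0, 0, -0.03],
    [0, 0, -0.075],
    [0, 0, -0.12],
    [-0.002, -0.02, -0.15],
    [-0.008, -0.05, -0.152],
    [-0.014, -0.085, -0.152],
    [-0.019, -0.115, -0.152],
    [-0.0209, -0.1323, -0.152],
    [-0.0209, -0.1323, -0.152]
  ],
  "turn": [0, 0, 0, 0, 0, 0, 0, 0, 0, 0],
  "fingers": [0.03, 0.03, 0.03, 0.03, 0.03, 0.03, 0.03, 0.03, 0.03, 0.03]
}}

```text
time_s: 19.2
eef_pos: [555.8, -70.9, 154.9]
orientation: [-0.0, -0.643, 0.766, 0.002]
wrist_force: [0.1, 0.3, -1.3]
width: 0.524
```

```bash
python3 - <<'E'
from h import *
c,im=shot('wrist','w17',(130,60,380,280),3); st(); shot('scene','s17',(200,80,320,220),5)
print(tool_delta([554.5,-70.8,100]))
E
```

```text
t 19.25 tcp [554.3 -70.7 154.8] yawx -100.02 F [-0.6  1.  -1.1] w 49.3 j [-0.25  0.47  1.79  0.    0.89  1.5 ] zax [-0.005  0.003 -1.   ]
(array([ 0.0001, -0.0012,  0.0549]), np.float64(-100.02))
```

View pics/w17.png

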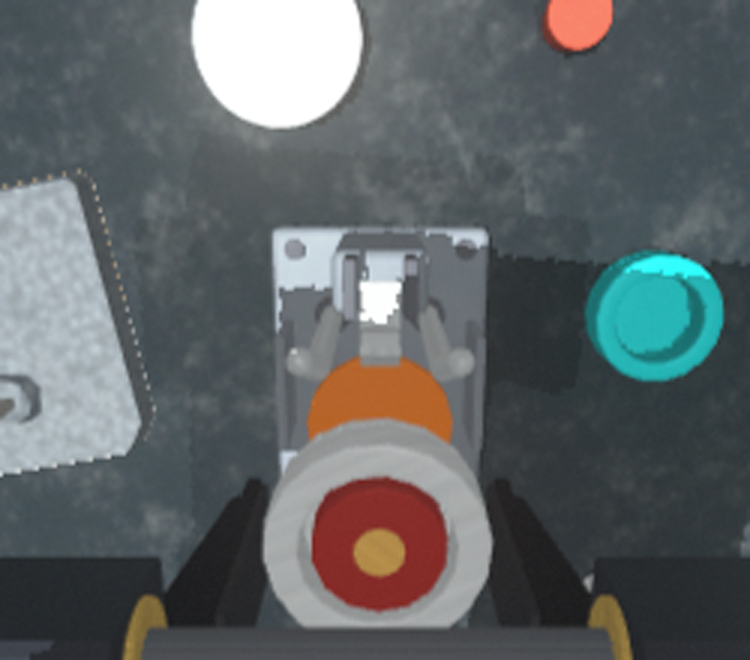

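View pics/s17.png

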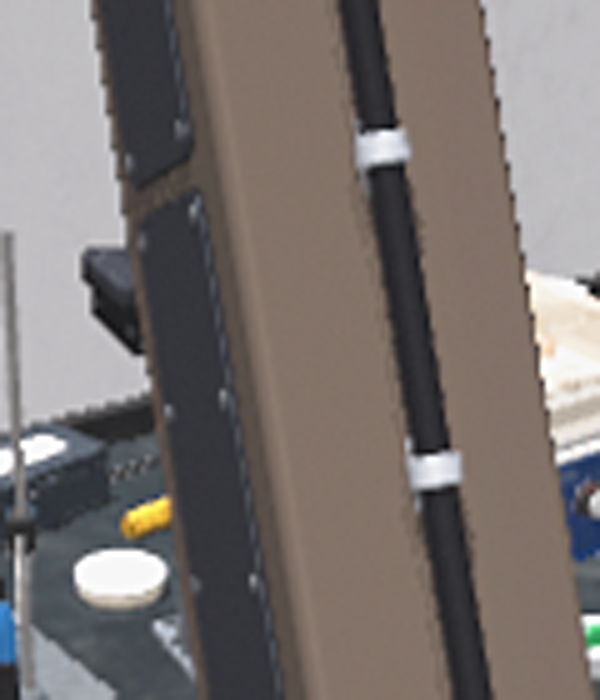

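```bash
python3 - <<'E'
from h import *
c=cam('wrist'); st(); g=lambda u,v:(130+u/3,60+v/3)
z=154.8-3.8+18
print(onz(c,*g(265,545),z).round(1),onz(c,*g(492,545),z).round(1),'far',onz(c,*g(380,448),z).round(1),'base far',onz(c,*g(380,420),z-18).round(1))
print('rods',onz(c,*g(300,362),111).round(1),onz(c,*g(460,361),111).round(1))
im=cv2.imread('pics/w17_raw.png')
for ce,s,(x,y,r) in blobs(im,(0,110,40),(10,255,255),300): print(x,y,r,onz(c,x,y,z-1).round(1))
E
```

```text
t 19.3 tcp [553.6 -70.6 154.9] yawx -100.02 F [-0.7 -0.2 -0.9] w 49.8 j [-0.25  0.47  1.79  0.    0.89  1.5 ] zax [-0.005  0.003 -1.   ]
[559.7 -46.8 169. ] [551.2 -94.6 169. ] far [577.1 -74.8 169. ] base far [577.2 -74.9 151. ]
rods [584.4 -54.1 111. ] [577.1 -97.2 111. ]
321.0 64.0 13.0 [ 651.8 -122.7  168. ]
255.8 240.7 23.1 [555.7 -70.5 168. ]
```

Request:
{"method": "step_arm", "body": {
  "dp": [
    [0, 0, 0.01],
    [0, 0, 0.022],
    [0, 0, 0.034],
    [0, 0, 0.042],
    [0, 0, 0.048],
    [0, 0, 0.053],
    [0, 0, 0.058],
    [0, 0, 0.063],
    [0, 0, 0.067],
    [0, 0, 0.069]
  ],
  "turn": [0, 0, 0, 0, 0, 0, 0, 0, 0, 0],
  "fingers": [0.03, 0.03, 0.03, 0.03, 0.03, 0.03, 0.03, 0.03, 0.03, 0.03]
}}

```text
time_s: 20.3
eef_pos: [553.6, -70.5, 86.1]
orientation: [-0.001, -0.643, 0.766, 0.002]
wrist_force: [-0.3, 0.3, 1.6]
width: 0.523
```

```bash
python3 - <<'E'
from h import *
c,im=shot('wrist','w18',(130,60,380,280),3); st()
E
```

```text
t 20.35 tcp [553.3 -70.5  85.7] yawx -100.02 F [-1.  -0.8 -3. ] w 50.0 j [-0.25  0.56  1.85  0.    0.73  1.5 ] zax [-0.005  0.003 -1.   ]
```

View pics/w18.png

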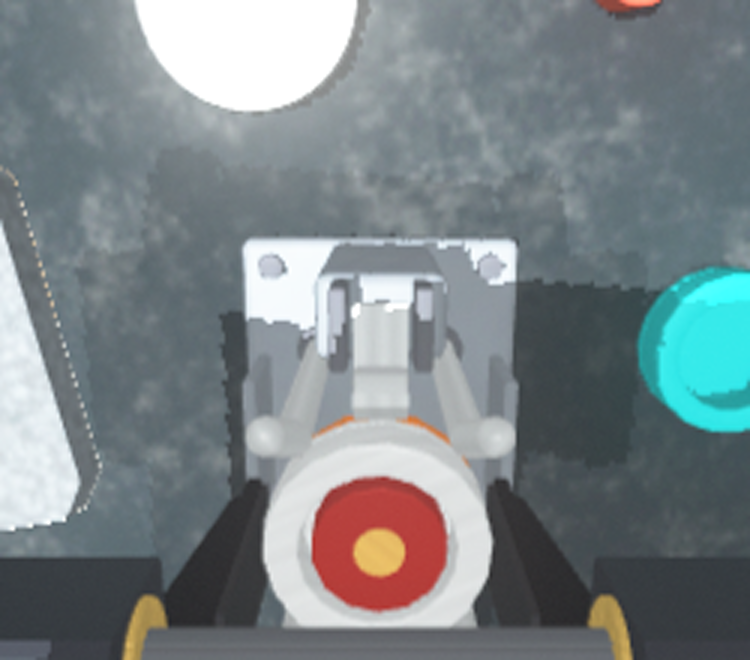

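Request:
{"method": "step_arm", "body": {
  "dp": [
    [0, 0, 0.004],
    [0, 0, 0.008],
    [0, 0, 0.012],
    [0, 0, 0.016],
    [0, 0, 0.019],
    [0, 0, 0.022],
    [0, 0, 0.0245],
    [0, 0, 0.0255],
    [0, 0, 0.0255],
    [0, 0, 0.0255]
  ],
  "turn": [0, 0, 0, 0, 0, 0, 0, 0, 0, 0],
  "fingers": [0.03, 0.03, 0.03, 0.03, 0.03, 0.03, 0.03, 0.03, 0.03, 0.03]
}}

```text
time_s: 21.35
eef_pos: [553.3, -70.4, 60.3]
orientation: [-0.001, -0.643, 0.766, 0.002]
wrist_force: [2.0, -1.6, 2.5]
width: 0.522
```

```bash
python3 - <<'E'
from h import *
c,im=shot('wrist','w19',(130,60,380,280),3); st()
E
```

```text
t 21.4 tcp [553.3 -70.4  60.3] yawx -100.02 F [ 2.5 -1.   2.3] w 49.8 j [-0.25  0.6   1.87  0.    0.68  1.5 ] zax [-0.004  0.003 -1.   ]
```

View pics/w19.png

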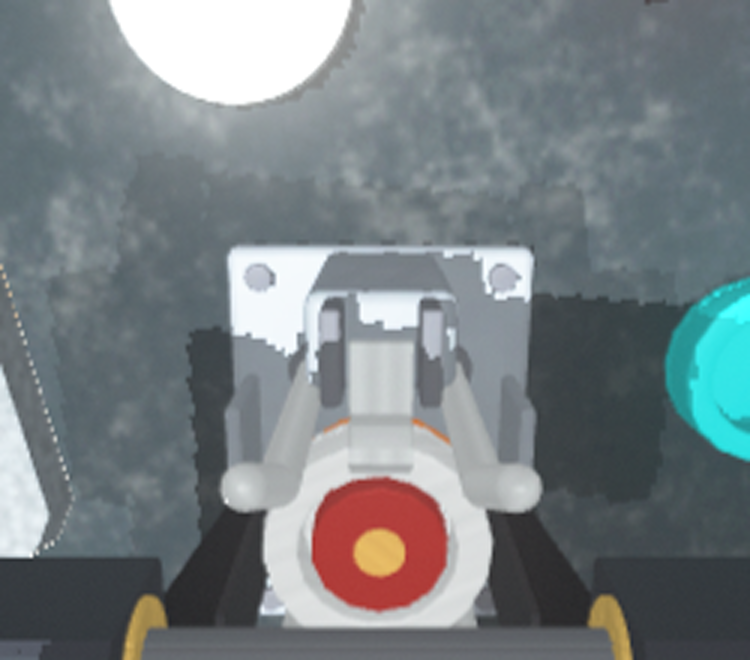

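Request:
{"method": "step_arm", "body": {
  "dp": [
    [0, 0, 0],
    [0, 0, 0],
    [0, 0, 0],
    [0, 0, 0],
    [0, 0, -0.02],
    [0, 0, -0.05],
    [0, 0, -0.08],
    [0, 0, -0.1],
    [0, 0, -0.1],
    [0, 0, -0.1]
  ],
  "turn": [0, 0, 0, 0, 0, 0, 0, 0, 0, 0],
  "fingers": [0.07, 0.07, 0.07, 0.07, 0.07, 0.07, 0.07, 0.07, 0.07, 0.07]
}}

```text
time_s: 22.4
eef_pos: [553.5, -70.6, 160.1]
orientation: [-0.001, -0.643, 0.766, 0.002]
wrist_force: [-0.4, 0.7, -0.4]
width: 0.738
```

```bash
python3 - <<'E'
from h import *
c,im=shot('wrist','w20',None,1.5); st()
cv2.imwrite('pics/w20a.png',cv2.resize(im[120:250,180:340],None,fx=5,fy=4.6,interpolation=cv2.INTER_CUBIC))
print(tool_delta([437,-250,160]))
E
```

```text
t 22.45 tcp [553.3 -70.6 159.5] yawx -100.02 F [-0.2  1.  -1. ] w 69.5 j [-0.25  0.46  1.78  0.    0.9   1.5 ] zax [-0.006  0.003 -1.   ]
(array([ 0.1969,  0.0833, -0.0004]), np.float64(-100.02))
```

View pics/w20a.png

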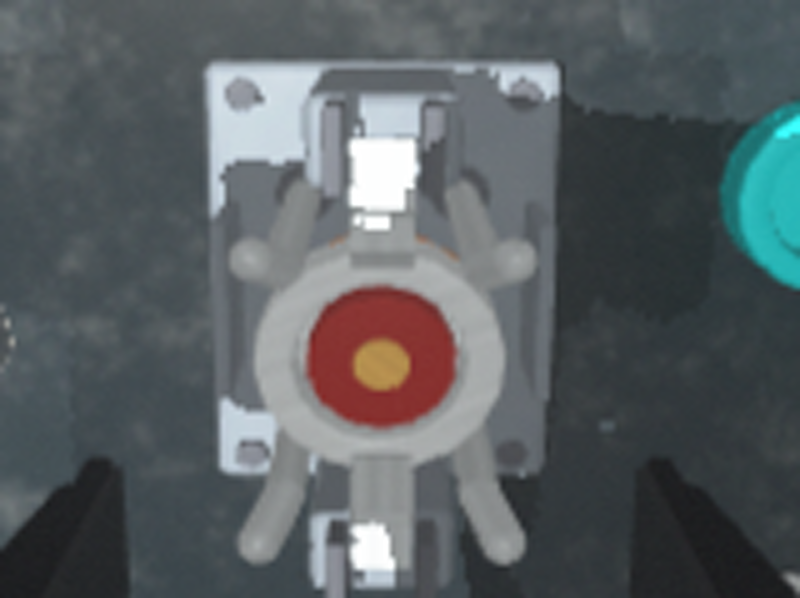

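View pics/w20.png

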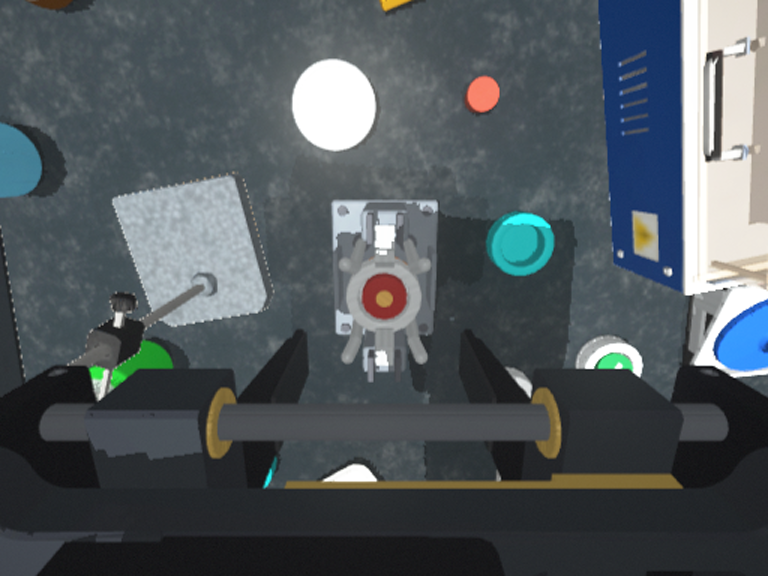

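```bash
python3 - <<'E'
from h import *
print(tool_delta([430,-440,290]))
E
```

```text
(array([ 0.385 ,  0.0579, -0.1309]), np.float64(-100.02))
```

Request:
{"method": "step_arm", "body": {
  "dp": [
    [0.025, 0.004, -0.03],
    [0.065, 0.01, -0.06],
    [0.105, 0.016, -0.09],
    [0.145, 0.022, -0.12],
    [0.185, 0.028, -0.131],
    [0.225, 0.034, -0.131],
    [0.265, 0.04, -0.131],
    [0.305, 0.046, -0.131],
    [0.345, 0.052, -0.131],
    [0.385, 0.058, -0.131]
  ],
  "turn": [0, 0, 0, 0, 0, 0, 0, 0, 0, 0],
  "fingers": [0.07, 0.07, 0.07, 0.07, 0.07, 0.07, 0.07, 0.07, 0.07, 0.07]
}}

```text
time_s: 23.45
eef_pos: [429.0, -441.4, 288.4]
orientation: [-0.001, -0.643, 0.766, 0.004]
wrist_force: [0.6, -0.3, -0.2]
width: 0.736
```

```bash
python3 - <<'E'
from h import *
c,im=shot('wrist','w21',None,1.5); st(); shot('top','t21',(90,80,512,290),1.8)
print(tool_delta([437,-250,130]))
E
```

```text
t 23.5 tcp [ 427.1 -446.2  287.9] yawx -100.18 F [-4.3 -2.2 -0.9] w 69.6 j [-0.91  0.42  1.47 -0.    1.25  0.84] zax [-0.008  0.003 -1.   ]
(array([-0.1917,  0.0242,  0.1585]), np.float64(-100.24))
```

View pics/w21.png

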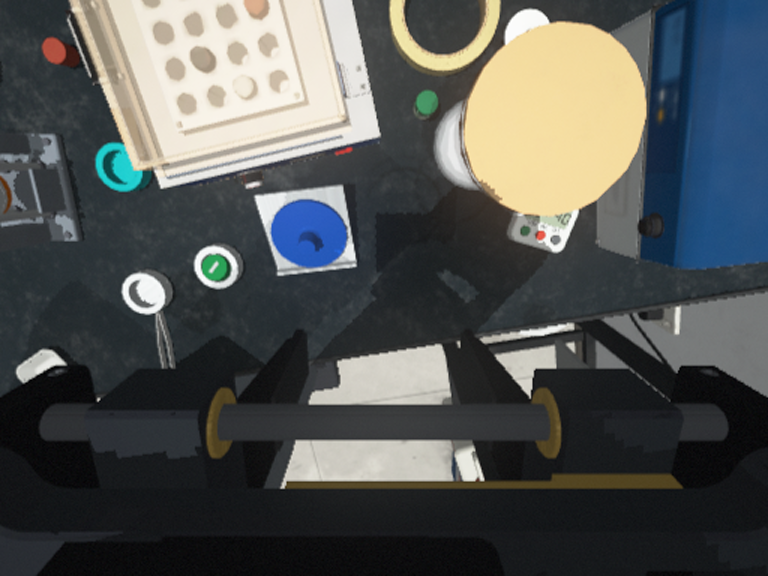

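View pics/t21.png

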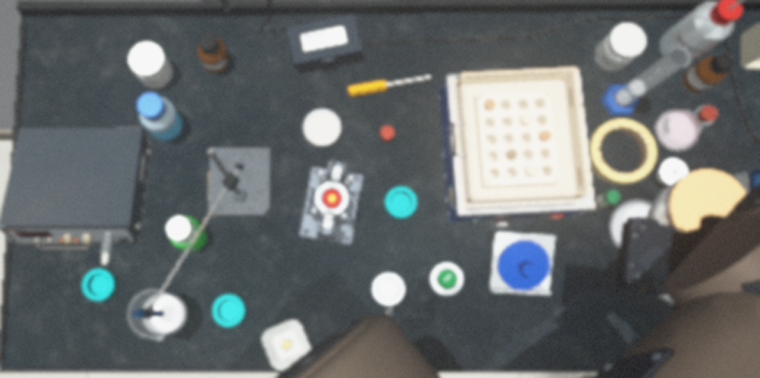

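Request:
{"method": "step_arm", "body": {
  "dp": [
    [-0.02, 0.002, 0.0],
    [-0.045, 0.005, 0.015],
    [-0.07, 0.008, 0.035],
    [-0.095, 0.011, 0.06],
    [-0.12, 0.014, 0.085],
    [-0.145, 0.018, 0.11],
    [-0.17, 0.021, 0.135],
    [-0.19, 0.024, 0.155],
    [-0.1917, 0.0242, 0.1585],
    [-0.1917, 0.0242, 0.1585]
  ],
  "turn": [0, 0, 0, 0, 0, 0, 0, 0, 0, 0],
  "fingers": [0.07, 0.07, 0.07, 0.07, 0.07, 0.07, 0.07, 0.07, 0.07, 0.07]
}}

```text
time_s: 24.55
eef_pos: [437.0, -249.5, 129.3]
orientation: [-0.002, -0.642, 0.767, 0.005]
wrist_force: [-0.1, 0.1, 0.2]
width: 0.735
```

```bash
python3 - <<'E'
from h import *
c,im=shot('wrist','w22'); st()
cv2.imwrite('pics/w22a.png',cv2.resize(im[140:240,200:320],None,fx=6,fy=5.9,interpolation=cv2.INTER_CUBIC))
cr=lambda p:((proj(c,p)-[200,140])*[6,5.9]).round(0)
d=np.array([.985,-.174,0]);e=np.array([.174,.985,0])
p=np.array([437,-250,18.]); print('far',cr(p+25*d),'near',cr(p-25*d),'L',cr(p+25*e),'R',cr(p-25*e),'basefar',cr(p+25*d-[0,0,18]))
for ce,s,(x,y,r) in blobs(im,(60,80,40),(85,255,255),100): print('g',x,y,r,onz(c,x,y,17).round(1))
E
```

```text
t 24.6 tcp [ 437.3 -250.3  130. ] yawx -100.21 F [0.7 0.4 0.6] w 70.3 j [-0.65  0.44  1.94 -0.    0.77  1.1 ] zax [-0.008  0.005 -1.   ]
far [341. 158.] near [341. 418.] L [203. 292.] R [479. 291.] basefar [341. 139.]
g 256.3 190.1 13.6 [ 436.  -249.3   17. ]
```

View pics/w22a.png

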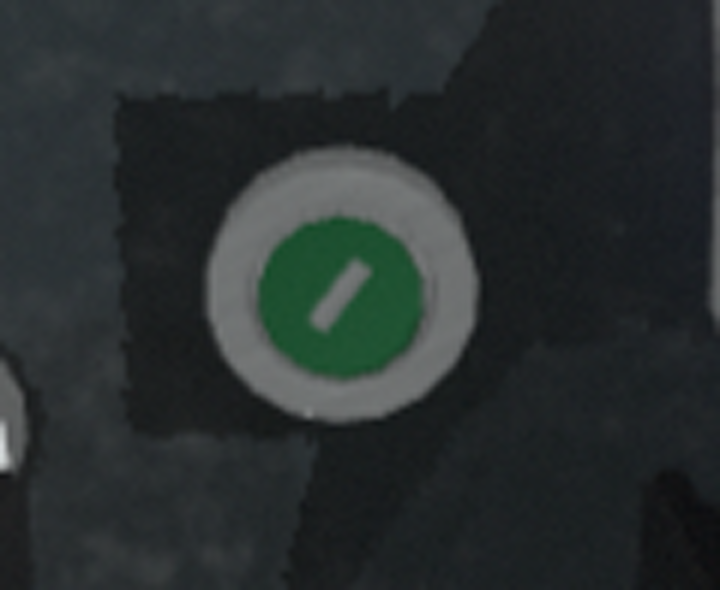

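```bash
python3 - <<'E'
from h import *
print(tool_delta([436.2,-250,3.5]))
E
```

```text
(array([3.000e-04, 1.000e-04, 1.265e-01]), np.float64(-100.21))
```

Request:
{"method": "step_arm", "body": {
  "dp": [
    [0.0003, 0, 0.03],
    [0.0003, 0, 0.06],
    [0.0003, 0, 0.09],
    [0.0003, 0, 0.115],
    [0.0003, 0, 0.1265],
    [0.0003, 0, 0.1265],
    [0.0003, 0, 0.1265],
    [0.0003, 0, 0.1265],
    [0.0003, 0, 0.1265],
    [0.0003, 0, 0.1265]
  ],
  "turn": [0, 0, 0, 0, 0, 0, 0, 0, 0, 0],
  "fingers": [0.07, 0.07, 0.07, 0.07, 0.07, 0.07, 0.03, 0.03, 0.03, 0.03]
}}

```text
time_s: 25.6
eef_pos: [436.7, -250.4, 4.5]
orientation: [-0.001, -0.641, 0.767, 0.003]
wrist_force: [-1.1, -0.0, 8.6]
width: 0.52
```

```bash
python3 - <<'E'
from h import *
st()
print(tool_delta([436.2,-250,158]),tool_delta([553.5,-70.6,158]))
E
```

```text
t 25.6 tcp [ 436.7 -250.4    4.5] yawx -100.21 F [-1.1 -0.   8.6] w 49.4 j [-0.65  0.65  2.03 -0.    0.47  1.1 ] zax [-0.007  0.004 -1.   ]
(array([-0.0006,  0.0016, -0.1535]), np.float64(-100.21)) (array([-0.198 , -0.082 , -0.1536]), np.float64(-100.21))
```

Request:
{"method": "step_arm", "body": {
  "dp": [
    [0, 0, 0],
    [0, 0, -0.03],
    [0, 0, -0.075],
    [-0.01, -0.004, -0.12],
    [-0.04, -0.016, -0.15],
    [-0.075, -0.031, -0.1535],
    [-0.11, -0.046, -0.1535],
    [-0.145, -0.06, -0.1535],
    [-0.175, -0.073, -0.1535],
    [-0.198, -0.082, -0.1535]
  ],
  "turn": [0, 0, 0, 0, 0, 0, 0, 0, 0, 0],
  "fingers": [0.03, 0.03, 0.03, 0.03, 0.03, 0.03, 0.03, 0.03, 0.03, 0.03]
}}

```text
time_s: 26.6
eef_pos: [554.2, -68.7, 158.1]
orientation: [-0.001, -0.642, 0.767, 0.003]
wrist_force: [0.3, 0.0, -1.0]
width: 0.521
```

Request:
{"method": "step_arm", "body": {
  "dp": [
    [0, 0, 0],
    [0, 0, 0],
    [0, 0, 0],
    [0, 0, 0],
    [0, 0, 0],
    [0, 0, 0],
    [0, 0, 0],
    [0, 0, 0],
    [0, 0, 0],
    [0, 0, 0]
  ],
  "turn": [0, 0, 0, 0, 0, 0, 0, 0, 0, 0],
  "fingers": [0.03, 0.03, 0.03, 0.03, 0.03, 0.03, 0.03, 0.03, 0.03, 0.03]
}}

```text
time_s: 27.6
eef_pos: [554.2, -68.7, 158.1]
orientation: [-0.001, -0.642, 0.767, 0.003]
wrist_force: [-0.0, -0.2, -1.1]
width: 0.518
```

```bash
python3 - <<'E'
from h import *
c,im=shot('wrist','w23',(130,60,380,280),3); st()
print(tool_delta([553.5,-70.6,100]))
E
```

```text
t 27.65 tcp [554.2 -68.7 158.1] yawx -100.15 F [-0.  -0.6 -0.7] w 48.9 j [-0.24  0.47  1.78  0.    0.9   1.5 ] zax [-0.006  0.004 -1.   ]
(array([ 0.0021, -0.    ,  0.0581]), np.float64(-100.15))
```

View pics/w23.png

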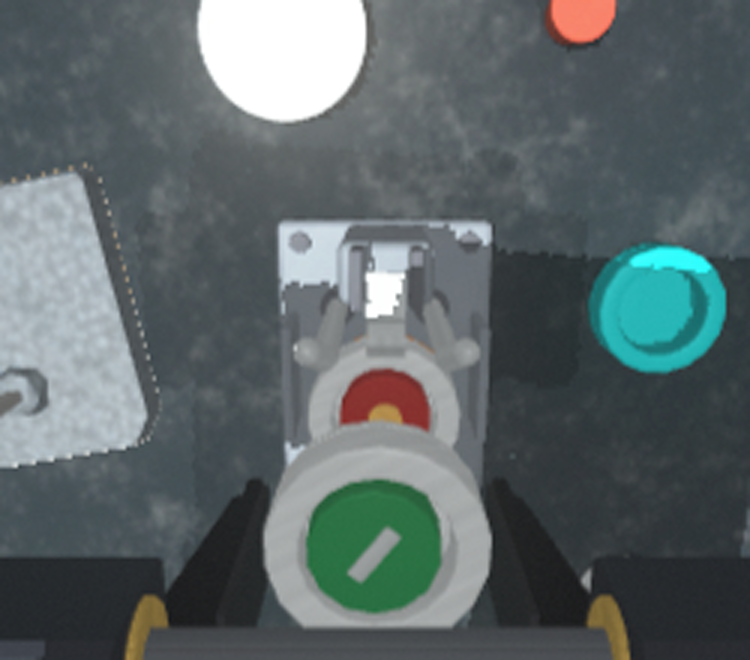

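Request:
{"method": "step_arm", "body": {
  "dp": [
    [0.002, 0, 0.0],
    [0.002, 0, 0.012],
    [0.002, 0, 0.026],
    [0.002, 0, 0.036],
    [0.002, 0, 0.044],
    [0.002, 0, 0.052],
    [0.002, 0, 0.059],
    [0.002, 0, 0.065],
    [0.002, 0, 0.069],
    [0.002, 0, 0.071]
  ],
  "turn": [0, 0, 0, 0, 0, 0, 0, 0, 0, 0],
  "fingers": [0.03, 0.03, 0.03, 0.03, 0.03, 0.03, 0.03, 0.03, 0.03, 0.03]
}}

```text
time_s: 28.65
eef_pos: [553.9, -70.6, 87.4]
orientation: [-0.001, -0.642, 0.767, 0.003]
wrist_force: [-0.7, -0.2, 9.4]
width: 0.519
```

```bash
python3 - <<'E'
from h import *
st(); print(tool_delta([553.4,-70.5,60.5]))
E
```

```text
t 28.65 tcp [553.9 -70.6  87.4] yawx -100.15 F [-0.7 -0.2  9.4] w 49.4 j [-0.25  0.56  1.85  0.    0.74  1.5 ] zax [-0.005  0.003 -1.   ]
(array([0.0001, 0.0004, 0.0269]), np.float64(-100.15))
```

Request:
{"method": "step_arm", "body": {
  "dp": [
    [0, 0, 0.004],
    [0, 0, 0.008],
    [0, 0, 0.012],
    [0, 0, 0.016],
    [0, 0, 0.02],
    [0, 0, 0.0235],
    [0, 0, 0.026],
    [0, 0, 0.027],
    [0, 0, 0.027],
    [0, 0, 0.027]
  ],
  "turn": [0, 0, 0, 0, 0, 0, 0, 0, 0, 0],
  "fingers": [0.03, 0.03, 0.03, 0.03, 0.03, 0.03, 0.03, 0.03, 0.03, 0.03]
}}

```text
time_s: 29.65
eef_pos: [553.9, -70.5, 60.5]
orientation: [-0.001, -0.642, 0.767, 0.003]
wrist_force: [3.3, -0.9, 4.0]
width: 0.515
```

```bash
python3 - <<'E'
from h import *
c,im=shot('wrist','w24',(130,60,380,280),3); st()
E
```

```text
t 29.7 tcp [553.9 -70.5  60.5] yawx -100.14 F [ 4.8 -0.4  3.9] w 49.0 j [-0.25  0.6   1.86  0.    0.68  1.5 ] zax [-0.005  0.003 -1.   ]
```

View pics/w24.png

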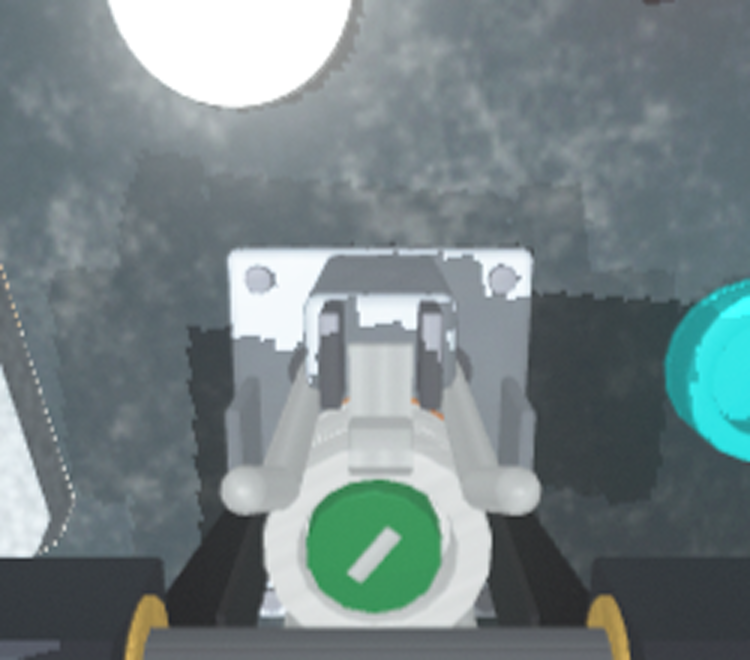

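Request:
{"method": "step_arm", "body": {
  "dp": [
    [0, 0, 0.001],
    [0, 0, 0.001],
    [0, 0, 0.001],
    [0, 0, 0.001],
    [0, 0, 0.001],
    [0, 0, -0.02],
    [0, 0, -0.05],
    [0, 0, -0.085],
    [0, 0, -0.12],
    [0, 0, -0.14]
  ],
  "turn": [0, 0, 0, 0, 0, 0, 0, 0, 0, 0],
  "fingers": [0.03, 0.07, 0.07, 0.07, 0.07, 0.07, 0.07, 0.07, 0.07, 0.07]
}}

```text
time_s: 30.7
eef_pos: [554.9, -71.0, 203.1]
orientation: [-0.0, -0.642, 0.767, 0.002]
wrist_force: [-0.1, 0.2, 0.2]
width: 0.736
```

```bash
python3 - <<'E'
from h import *
c,im=shot('wrist','w25'); st()
cv2.imwrite('pics/w25a.png',cv2.resize(im[100:240,170:340],None,fx=4.6,fy=4.2,interpolation=cv2.INTER_CUBIC))
E
```

```text
t 30.75 tcp [555.7 -71.2 205.3] yawx -100.14 F [ 0.  -0.5  2.8] w 70.1 j [-0.25  0.41  1.73  0.    1.    1.5 ] zax [ 0.001  0.002 -1.   ]
```

View pics/w25a.png

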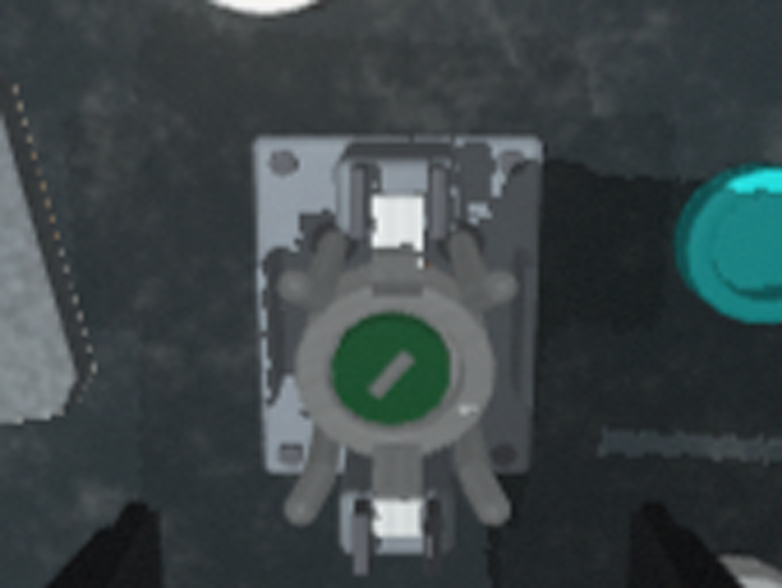

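```bash
python3 - <<'E'
from h import *
print(tool_delta([450.5,-364.4,130]))
E
```

```text
(array([0.3073, 0.0519, 0.0747]), np.float64(-100.14))
```

Request:
{"method": "step_arm", "body": {
  "dp": [
    [0.03, 0.005, 0.0],
    [0.07, 0.012, 0.0],
    [0.11, 0.019, 0.0],
    [0.15, 0.025, 0.0],
    [0.19, 0.032, 0.0],
    [0.23, 0.039, 0.01],
    [0.27, 0.045, 0.03],
    [0.3, 0.051, 0.055],
    [0.3073, 0.052, 0.0747],
    [0.3073, 0.052, 0.0747]
  ],
  "turn": [0, -0.02, -0.04, -0.06, -0.08, -0.1, -0.118, -0.118, -0.118, -0.118],
  "fingers": [0.07, 0.06, 0.045, 0.045, 0.045, 0.045, 0.045, 0.045, 0.045, 0.045]
}}

```text
time_s: 31.75
eef_pos: [448.8, -364.5, 127.1]
orientation: [0.001, -0.685, 0.728, 0.003]
wrist_force: [-0.4, 0.2, -0.3]
width: 0.471
```

```bash
python3 - <<'E'
from h import *
st();c,im=shot('wrist','w26',(170,130,340,270),4.5); st()
pr=lambda p:((proj(c,p)-[170,130])*4.5).round(0)
print('knobtop exp',pr([447.3,-364.4,57.5]),'disc ctr',pr([457.6-2,-364.8,35]))
print(tool_delta([450.5,-364.4,44.5]))
E
```

```text
t 31.75 tcp [ 448.8 -364.5  127.1] yawx -93.5 F [-0.4  0.2 -0.3] w 44.8 j [-0.8   0.53  1.76  0.    0.85  0.83] zax [-0.003  0.006 -1.   ]
t 31.8 tcp [ 449.7 -364.2  128.8] yawx -93.44 F [-0.9  0.3  0.6] w 44.9 j [-0.8   0.53  1.76  0.    0.86  0.83] zax [-0.001  0.004 -1.   ]
knobtop exp [389. 333.] disc ctr [389. 266.]
(array([ 0.0005, -0.0009,  0.0843]), np.float64(-93.44))
```

View pics/w26.png

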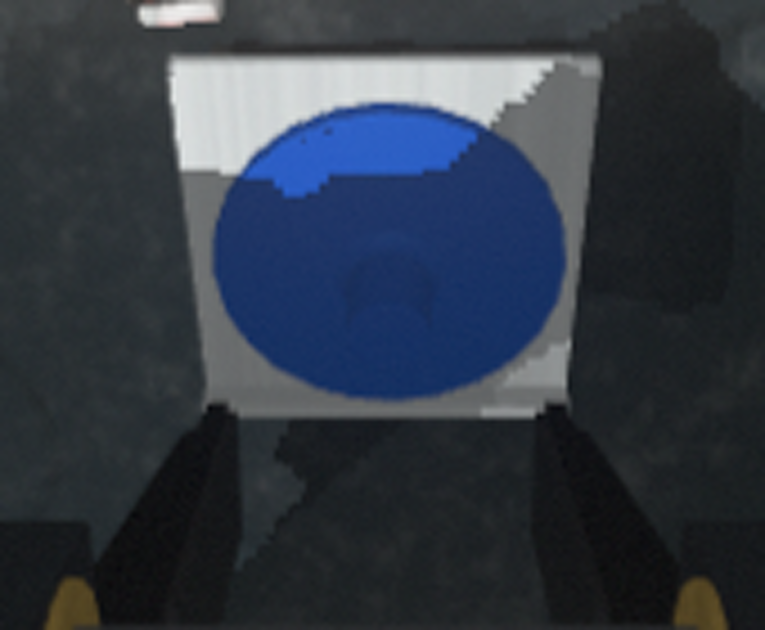

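Request:
{"method": "step_arm", "body": {
  "dp": [
    [0.0005, -0.0009, 0.02],
    [0.0005, -0.0009, 0.045],
    [0.0005, -0.0009, 0.065],
    [0.0005, -0.0009, 0.078],
    [0.0005, -0.0009, 0.083],
    [0.0005, -0.0009, 0.0838],
    [0.0005, -0.0009, 0.0838],
    [0.0005, -0.0009, 0.0838],
    [0.0005, -0.0009, 0.0838],
    [0.0005, -0.0009, 0.0838]
  ],
  "turn": [0, 0, 0, 0, 0, 0, 0, 0, 0, 0],
  "fingers": [0.045, 0.045, 0.045, 0.045, 0.045, 0.045, 0, 0, 0, 0]
}}

```text
time_s: 32.8
eef_pos: [450.6, -364.5, 45.4]
orientation: [0.001, -0.686, 0.728, 0.002]
wrist_force: [-0.0, -0.4, 0.6]
width: 0.193
```

```bash
python3 - <<'E'
from h import *
st();c,im=shot('wrist','w27',(170,130,340,270),4.5); st()
E
```

```text
t 32.8 tcp [ 450.6 -364.5   45.4] yawx -93.44 F [-0.  -0.4  0.6] w 18.3 j [-0.8   0.65  1.82  0.    0.68  0.83] zax [-0.001  0.004 -1.   ]
t 32.85 tcp [ 450.6 -364.5   45.4] yawx -93.44 F [-1.1  0.3  3. ] w 16.4 j [-0.8   0.65  1.82  0.    0.68  0.83] zax [-0.001  0.004 -1.   ]
```

View pics/w27.png

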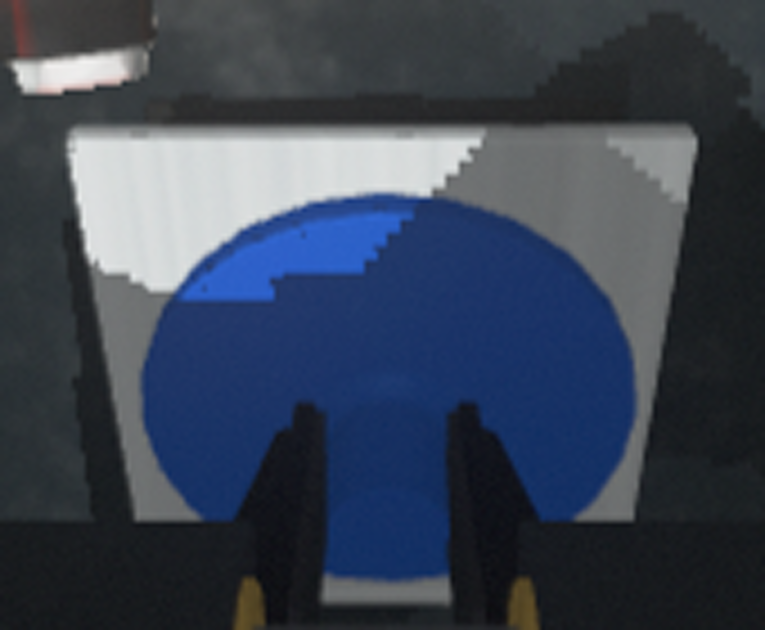

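Knob gripped between the fingers (pixels ~(390,470) in the crop). Lift gently.

Request:
{"method": "step_arm", "body": {
  "dp": [
    [0, 0, 0],
    [0, 0, -0.01],
    [0, 0, -0.03],
    [0, 0, -0.06],
    [0, 0, -0.09],
    [0, 0, -0.12],
    [0, 0, -0.145],
    [0, 0, -0.15],
    [0, 0, -0.15],
    [0, 0, -0.15]
  ],
  "turn": [0, 0, 0, 0, 0, 0, 0, 0, 0, 0],
  "fingers": [0, 0, 0, 0, 0, 0, 0, 0, 0, 0]
}}

```text
time_s: 33.85
eef_pos: [450.3, -364.7, 194.4]
orientation: [0.001, -0.686, 0.728, 0.002]
wrist_force: [0.5, 0.2, -0.9]
width: 0.173
```

```bash
python3 - <<'E'
from h import *
c,im=shot('wrist','w28',(110,110,400,290),2.7); st(); shot('scene','s28',(280,90,430,210),5)
E
```

```text
t 33.9 tcp [ 450.3 -364.7  194.1] yawx -93.44 F [ 0.9 -1.1 -0.7] w 16.1 j [-0.8   0.45  1.69  0.    1.    0.83] zax [-0.003  0.005 -1.   ]
```

View pics/w28.png

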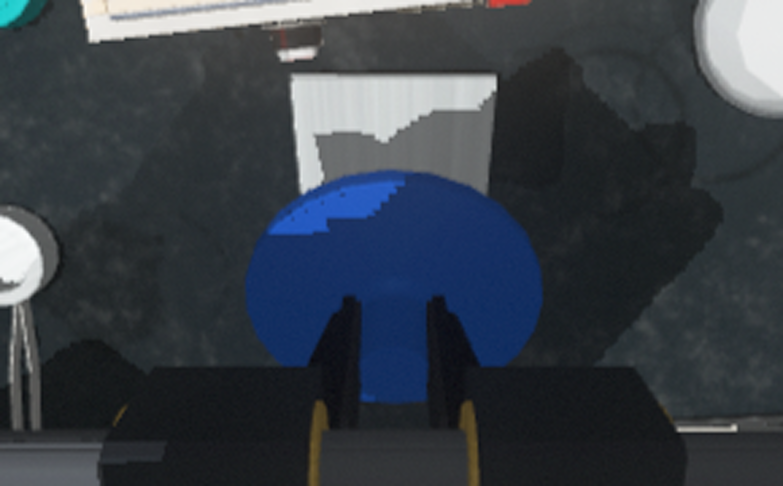

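View pics/s28.png

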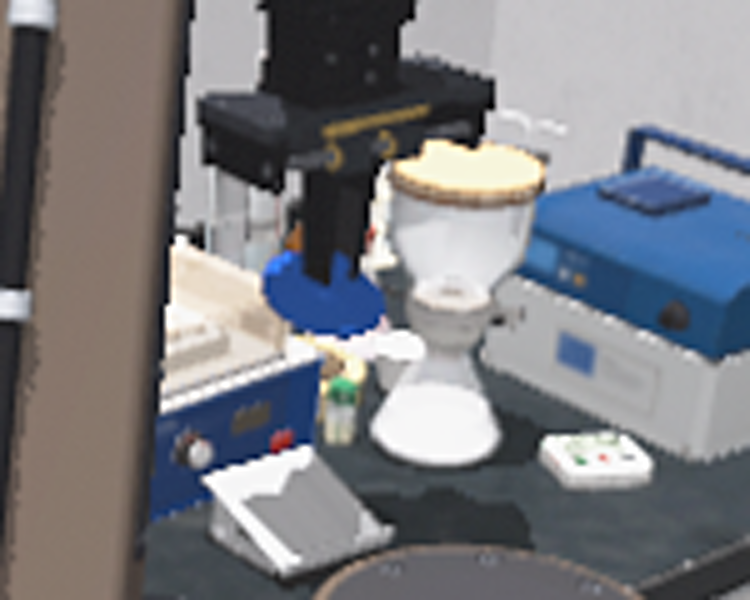

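```bash
python3 - <<'E'
from h import *
print(tool_delta([544.8,-68.9,165]))
E
```

```text
(array([-0.3008, -0.0766,  0.0304]), np.float64(-93.44))
```

Request:
{"method": "step_arm", "body": {
  "dp": [
    [-0.02, -0.005, 0],
    [-0.055, -0.014, 0],
    [-0.09, -0.023, 0],
    [-0.125, -0.032, 0],
    [-0.16, -0.041, 0],
    [-0.195, -0.05, 0],
    [-0.23, -0.059, 0],
    [-0.265, -0.068, 0],
    [-0.29, -0.074, 0],
    [-0.3008, -0.0766, 0.0]
  ],
  "turn": [0, 0.02, 0.04, 0.06, 0.08, 0.1, 0.115, 0.115, 0.115, 0.115],
  "fingers": [0, 0, 0, 0, 0, 0, 0, 0, 0, 0]
}}

```text
time_s: 34.95
eef_pos: [545.0, -67.1, 194.5]
orientation: [0.0, -0.643, 0.766, 0.004]
wrist_force: [0.0, -0.0, -0.3]
width: 0.174
```

Request:
{"method": "step_arm", "body": {
  "dp": [
    [0, 0, 0],
    [0, 0, 0],
    [0, 0, 0.005],
    [0, 0, 0.012],
    [0, 0, 0.02],
    [0, 0, 0.028],
    [0, 0, 0.03],
    [0, 0, 0.03],
    [0, 0, 0.03],
    [0, 0, 0.03]
  ],
  "turn": [0, 0, 0, 0, 0, 0, 0, 0, 0, 0],
  "fingers": [0, 0, 0, 0, 0, 0, 0, 0, 0, 0]
}}

```text
time_s: 35.95
eef_pos: [545.0, -66.9, 164.7]
orientation: [0.0, -0.643, 0.766, 0.003]
wrist_force: [0.6, 0.6, -0.6]
width: 0.17
```

```bash
python3 - <<'E'
from h import *
c,im=shot('wrist','w29',(110,70,400,290),2.6); st(); ct,it=shot('top','t29',(245,150,315,230),7)
print(tool_delta([544.8,-68.9,140]))
E
```

```text
t 36.0 tcp [545.  -66.9 164.8] yawx -99.91 F [ 0.6  0.7 -0.3] w 16.3 j [-0.24  0.44  1.8   0.01  0.9   1.5 ] zax [-0.004  0.006 -1.   ]
(array([ 0.0021, -0.0003,  0.0247]), np.float64(-99.92))
```

View pics/w29.png

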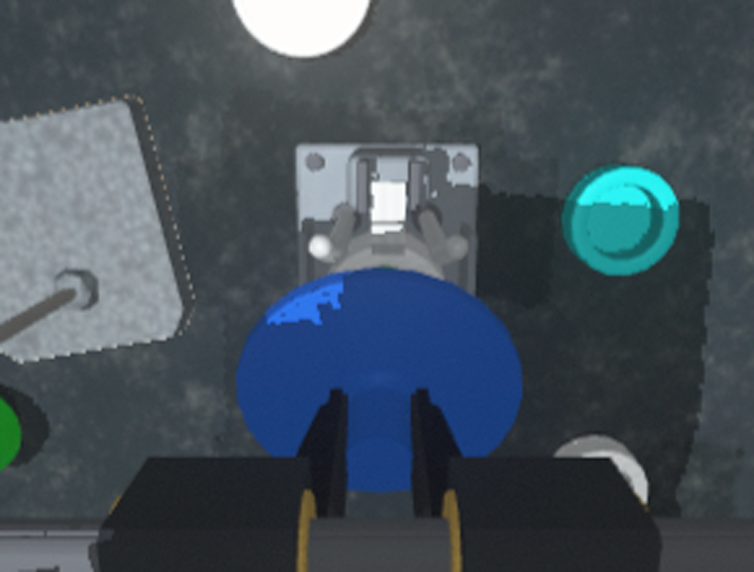

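View pics/t29.png

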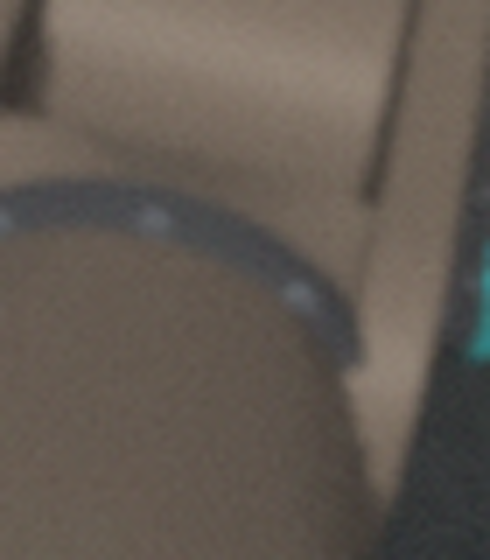

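```bash
python3 - <<'E'
from h import *
c=cam('wrist'); t=env.get_state()['eef_pos']; d=np.array([.985,-.174,0])
cr=lambda p:((proj(c,p)-[110,70])*2.6).round(0)
print(cr(t+44.7*d+[0,0,-2.4]),cr(t+42.6*d+[0,0,3.2]))
# knob top: h=30
cr2=cr(t+(7.1-10.3+0)*d+[0,0,-16.1+28.2]); print('knobtop',cr2)
E
```

```text
[381. 262.] [381. 275.]
knobtop [381. 461.]
```

Request:
{"method": "step_arm", "body": {
  "dp": [
    [0.002, 0, 0.005],
    [0.002, 0, 0.012],
    [0.002, 0, 0.018],
    [0.002, 0, 0.022],
    [0.002, 0, 0.0245],
    [0.002, 0, 0.0255],
    [0.002, 0, 0.0265],
    [0.002, 0, 0.0275],
    [0.002, 0, 0.0275],
    [0.002, 0, 0.0275]
  ],
  "turn": [0, 0, 0, 0, 0, 0, 0, 0, 0, 0],
  "fingers": [0, 0, 0, 0, 0, 0, 0, 0, 0, 0]
}}

```text
time_s: 37.05
eef_pos: [544.6, -68.7, 137.3]
orientation: [0.001, -0.643, 0.766, 0.003]
wrist_force: [-0.3, 0.1, -0.6]
width: 0.172
```

```bash
python3 - <<'E'
from h import *
c,im=shot('wrist','w30',(110,70,400,290),2.6); st()
E
```

```text
t 37.1 tcp [544.6 -68.7 137.3] yawx -99.91 F [-0.1 -0.1 -0.4] w 16.1 j [-0.25  0.48  1.83  0.01  0.84  1.49] zax [-0.003  0.006 -1.   ]
```

View pics/w30.png

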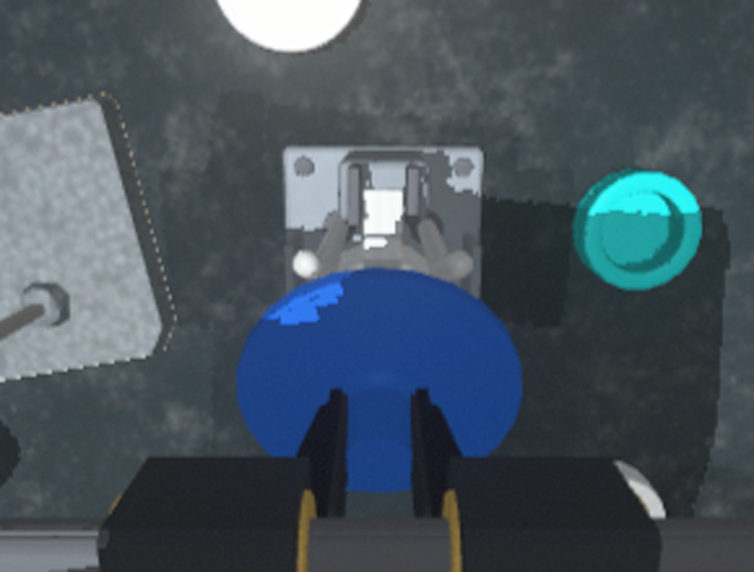

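Request:
{"method": "step_arm", "body": {
  "dp": [
    [0, 0, 0.001],
    [0, 0, 0.002],
    [0, -0.001, 0.003],
    [0, -0.002, 0.004],
    [0, -0.003, 0.005],
    [0, -0.004, 0.006],
    [0, -0.005, 0.007],
    [0, -0.006, 0.0075],
    [0, -0.0065, 0.008],
    [0, -0.007, 0.008]
  ],
  "turn": [0, 0, 0, 0, 0, 0, 0, 0, 0, 0],
  "fingers": [0, 0, 0, 0, 0, 0, 0, 0, 0, 0]
}}

```text
time_s: 38.1
eef_pos: [551.8, -69.9, 130.0]
orientation: [0.001, -0.643, 0.766, 0.003]
wrist_force: [-0.4, 0.4, 6.5]
width: 0.174
```

```bash
python3 - <<'E'
from h import *
c,im=shot('wrist','w31',(110,70,400,290),2.6); st()
E
```

```text
t 38.15 tcp [551.8 -69.9 129.9] yawx -99.92 F [-0.4  0.1  6.4] w 16.5 j [-0.25  0.5   1.82  0.01  0.83  1.49] zax [-0.002  0.005 -1.   ]
```

View pics/w31.png

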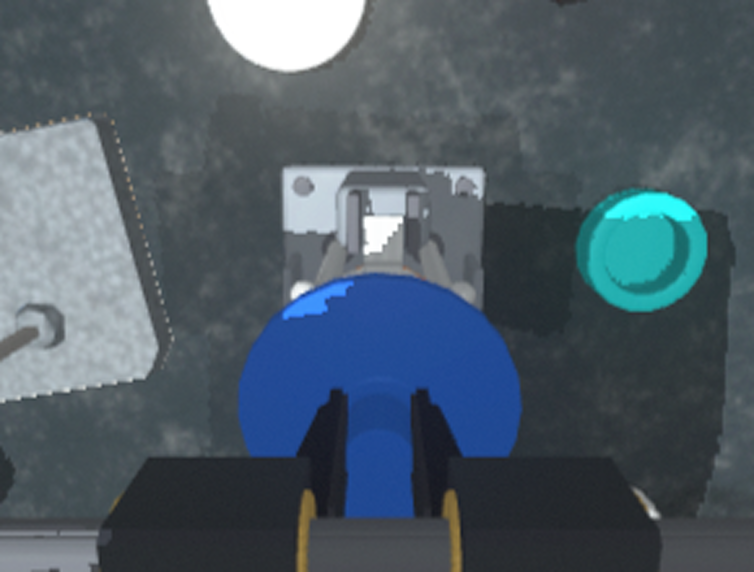

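Request:
{"method": "step_arm", "body": {
  "dp": [
    [0, -0.0005, 0.0005],
    [0, -0.0008, 0.001],
    [0, -0.0011, 0.0015],
    [0, -0.0014, 0.002],
    [0, -0.0017, 0.0025],
    [0, -0.002, 0.003],
    [0, -0.002, 0.0035],
    [0, -0.002, 0.0035],
    [0, -0.002, 0.0035],
    [0, -0.002, 0.0035]
  ],
  "turn": [0, 0, 0, 0, 0, 0, 0, 0, 0, 0],
  "fingers": [0, 0, 0, 0, 0, 0, 0, 0, 0, 0]
}}

```text
time_s: 39.15
eef_pos: [554.2, -70.3, 127.5]
orientation: [0.001, -0.643, 0.766, 0.002]
wrist_force: [-1.3, 1.3, 10.8]
width: 0.173
```

```bash
python3 - <<'E'
from h import *
c,im=shot('wrist','w32',(110,70,400,290),2.6); st()
t=env.get_state()['eef_pos']; d=np.array([.985,-.174,0])
cr=lambda p:((proj(c,p)-[110,70])*2.6).round(0)
a=np.array([553.6,-70.5,0]); print('flat far edge exp',cr(a+40*d+[0,0,118]),cr(a+40*d+[0,0,112]))
E
```

```text
t 39.2 tcp [554.2 -70.3 127.4] yawx -99.91 F [-1.6  0.5 12.3] w 16.6 j [-0.25  0.5   1.82  0.01  0.82  1.49] zax [-0.001  0.005 -1.   ]
flat far edge exp [382. 276.] [382. 271.]
```

View pics/w32.png

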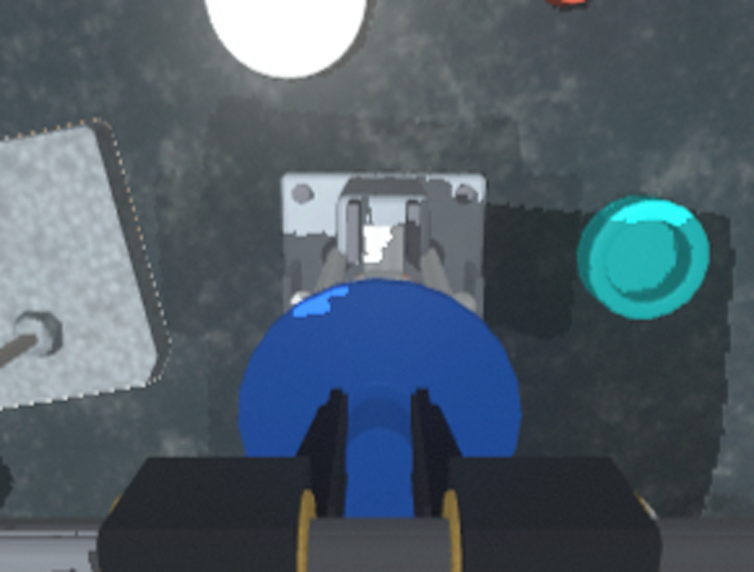

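Request:
{"method": "step_arm", "body": {
  "dp": [
    [0, 0, 0],
    [0, 0, 0],
    [0, 0, 0],
    [0, 0, 0],
    [0, 0, 0],
    [0, 0, -0.01],
    [0, 0, -0.03],
    [0, 0, -0.06],
    [0, 0, -0.08],
    [0, 0, -0.08]
  ],
  "turn": [0, 0, 0, 0, 0, 0, 0, 0, 0, 0],
  "fingers": [0.05, 0.05, 0.05, 0.05, 0.05, 0.05, 0.05, 0.05, 0.05, 0.05]
}}

```text
time_s: 40.2
eef_pos: [555.3, -70.9, 210.7]
orientation: [0.003, -0.643, 0.766, 0.0]
wrist_force: [0.3, -0.7, -0.3]
width: 0.525
```

```bash
python3 - <<'E'
from h import *
c,im=shot('wrist','w33',(110,70,400,290),2.6); st()
for ce,s,(x,y,r) in blobs(im,(105,150,60),(130,255,255),1000): print(x,y,r,s,onz(c,x,y,118).round(1))
E
```

```text
t 40.25 tcp [554.7 -70.8 209. ] yawx -99.91 F [-0.9  0.9 -0.4] w 49.6 j [-0.25  0.4   1.73  0.01  1.01  1.49] zax [ 0.002  0.004 -1.   ]
398.5 91.5 94.2 [376, 0, 46, 184, 5484] [ 631.5 -216.4  118. ]
255.5 197.3 38.7 [217, 160, 78, 75, 4518] [553.9 -69.7 118. ]
```

View pics/w33.png

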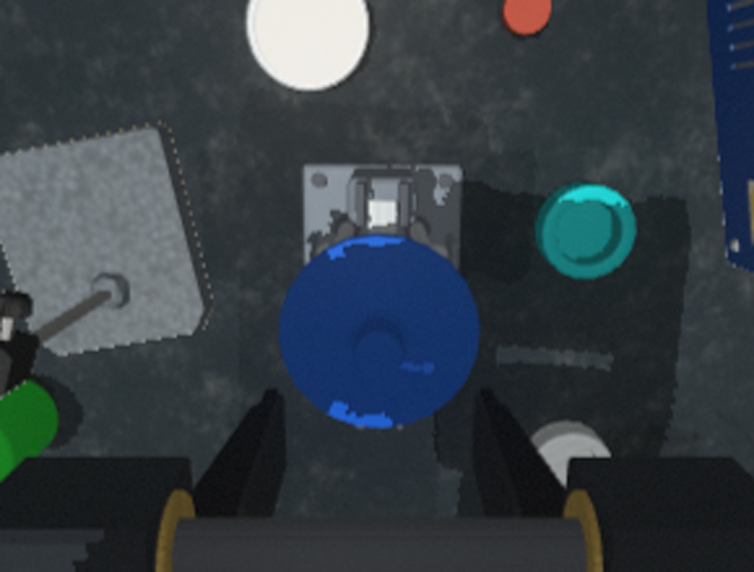

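Request:
{"method": "step_arm", "body": {
  "dp": [
    [0.02, 0, -0.03],
    [0.05, 0, -0.06],
    [0.09, 0, -0.08],
    [0.13, 0, -0.08],
    [0.17, 0, -0.08],
    [0.21, 0.01, -0.08],
    [0.25, 0.02, -0.08],
    [0.29, 0.03, -0.08],
    [0.33, 0.04, -0.08],
    [0.36, 0.05, -0.08]
  ],
  "turn": [0, 0, 0, 0, 0, 0, 0, 0, 0, 0],
  "fingers": [0.05, 0.05, 0.05, 0.05, 0.05, 0.05, 0.05, 0.05, 0.05, 0.05]
}}

```text
time_s: 41.25
eef_pos: [442.0, -419.0, 286.0]
orientation: [0.002, -0.643, 0.766, 0.002]
wrist_force: [1.0, 0.9, 0.9]
width: 0.528
```

```bash
python3 - <<'E'
from h import *
ct,it=shot('top','t34',(200,120,420,285),3.5); shot('scene','s34',(200,150,320,250),6); st()
for ce,s,(x,y,r) in blobs(it,(105,150,80),(130,255,255),300): print('cap',x,y,r,onz(ct,x,y,118).round(1))
for nm,lo,hi in (('red',(0,110,80),(8,255,255)),):
    for ce,s,(x,y,r) in blobs(it,lo,hi,25): print(nm,x,y,r,onz(ct,x,y,13).round(0))
E
```

```text
t 41.35 tcp [ 441.3 -419.9  285.6] yawx -100.12 F [-0.4  0.5  0.6] w 49.9 j [-0.87  0.41  1.5   0.    1.24  0.88] zax [ 0.     0.006 -1.   ]
cap 274.1 187.1 16.0 [554.4 -69.3 118. ]
red 494.0 86.5 8.7 [ 875. -726.   13.]
red 483.0 142.5 4.7 [ 703. -678.   13.]
red 304.8 153.4 4.0 [ 673. -161.   13.]
```

View pics/t34.png

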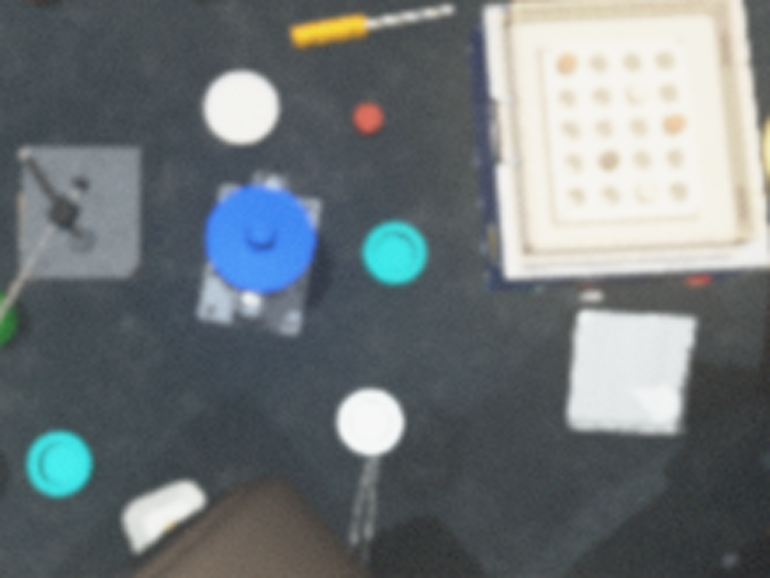

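View pics/s34.png

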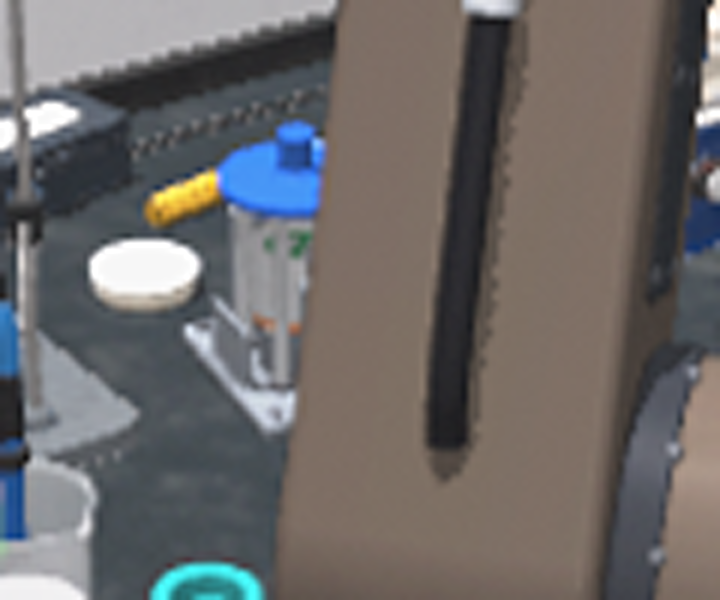

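```bash
python3 - <<'E'
from h import *
print(env.hand_in()); st()
E
```

```text
the job is handed in; nothing more can be done
None
the job is handed in; nothing more can be done
```

The magazine is ready and the job was handed in at about 41 s; no verdict was reported.

**What I did:**
- I lifted the blue dust cap off and parked it on the sloped rest.
- Only the red and green mounts are in the scene. A colour check and views from both ends of the bench showed no amber one.
- I set each mount flat in its own cup, then pressed the red cup and then the green cup into the magazine.
- The third cup, the one by the tweezers, stayed out empty.
- I then put the cap back on the rod tips.

**Last checks:**
- After each cup was released, the wrist picture showed both latches over its rim.
- The cap lies flat, centred at about (554, −69) mm; the magazine axis is at about (554, −71) mm.
- The stopper is at the same spot as at the start, within about 1 mm. The petri dish looks unmoved in the pictures, but I did not measure it again.
- No check failed. The highest wrist force I read was about 12 N.

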